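# Take the top copper-clad board and lay it on the assembly frame

## Robot

A 7-joint arm with a two-finger parallel gripper is mounted at the origin on the work surface. World frame = base frame: x ahead of the robot, y to its left, z up, the work surface at z = 0. Lengths are in m, angles in rad, forces in N, time in s.
With the tool pointing down it reaches from about 0.425 to 0.925 m from the base axis. Payload 6.8 kg.
Tool frame: the origin (TCP) lies on the front face of the gripper's body, between the roots of the fingers; the fingertips stand 73 mm ahead of it and the grasp point (between the pads) lies 54 mm ahead of it; z points along the fingers, x is the direction in which the jaws open and shut, and the axes are right-handed (so a half turn about z gives the same grasp; the last joint's range is limited). The gripper opens to 85 mm and grips with 20 to 120 N. Pads are 22 mm wide; open, the fingers measure 114 mm over their backs; the gripper's body (76 mm by 85 mm) begins 54 mm behind the grasp point. The pads swing forward as they close: fully open they stand 13 mm farther back than shut.
Start: joints at [-1.326, 0.477, 0.022, 1.555, -0.011, 1.109, -0.083], TCP at [0.233, 0.633, 0.304] pointing down, gripper open.
Joint ranges: [-2.96, 2.96], [-0.34, 2.1], [-1.41, 1.46], [0.24, 2.44], [-1.37, 4.51], [0.17, 1.92], [-2.96, 2.96]. Speed limits (rad/s): [2.39, 2.39, 3.14, 3.14, 3.14, 3.14, 3.14].

## Interface

Orientations are given as a unit quaternion [w, x, y, z].
In Python, from station import get_obs, read_camera, hand_in gives the robot as it stands. The module is installed in compiled form; this text tells all that it offers.
- The arm moves only by the shell command python3 -m creep 'ROWS' [FORCE]. ROWS is JSON, a list that holds one entry, the list of rows, each a list of 7 numbers: the turn, a rotation vector about the tool's x, y, z in rad, then the shift along the tool's x, y, z in m, then the finger opening in m, from 0 to 0.0854. A call has 1 to 20 rows; each row shifts and turns the pose as measured when the row begins, along the tool's axes as they then stand; what a row does not reach is not made up. A row lasts 1/12 s, in which the tool goes at most 41.7 mm and 7.16 degrees, less where a joint would pass 70% of its speed; a pose out of reach is approached as far as the arm can. A call is refused whole if a number of a shift passes 0.0417 or a number of a turn 0.125, either way. A call with a gripper value outside its range is refused whole. The fingers move at their own pace and stop on an object; FORCE is the grip in N (left out, the last holds). Time passes only in rows, so rows that do not move let the fingers close. It gives the time, the measured TCP pose, the force and the opening at its end, in the units of the state.
- get_obs(): the state, without advancing time (a new reading comes with each control period).
- read_camera(name): name is "scene" or "top" or "wrist"; returns a dict with "color" (420x560x3 uint8, red, green, blue), "range_z" (420x560 float32, m along the optical axis (not along the pixel's ray), 0 where there is no reading), "fovy" (degrees; the focal length in pixels is half the picture's height over the tangent of half this angle, whatever the lens; pixels are square), "cx", "cy" (the principal point, pixels), "rvec" (rotation vector, rad) and "tvec" (3), from world to camera coordinates, as OpenCV has them. Camera axes: x right, y down, z forward; pixel columns grow to the right and rows downward; lengths in m; the calibration is good to about 2 mm. A picture is of the moment at which its call begins.
- hand_in(): hands the job in, once; it reports no verdict.
The state is a dict: "t": time; "q": joint angles; "joint_vel": joint speeds; "joint_torque": joint torques, N m; "eef_pos": TCP position; "tool_rot": TCP orientation; "contact_force": force on the tool from outside, world axes, zero at the start; "torque": the same for the moment, N m; "gripper_width": opening from 0.0 (shut) to 1.0 (fully open).
Only numpy, scipy, OpenCV 4.12 (cv2) and the standard library are available. Lean on these libraries where they do the work, as an engineer would, in place of code of your own. Each camera call takes 0.05 s, during which the arm holds its last target.

## Task

Slide the top copper-clad board forward out of the drawer cabinet's top tray, over the low front lip, until its end overhangs far enough to grip; then take hold of that overhanging end, lift the board off and lay it gently across the two black cross bars of the assembly frame: flat, square to the bars, centred between the bars' ends and overhanging both bars about equally. Leave the two boards beneath it in the tray, do not disturb the other things on the bench, and finish with the gripper clear.

Things in the scene. Friction and masses are not known exactly. Their poses are not given: they have to be found in the camera images.
- board_top: The board to move, uppermost of three in the tray: rigid copper-clad blank, 160 x 62 x 3.2 mm, bare copper on top, tan edges, about 60 g, slippery on the other boards (friction about 0.3). Origin: centre of its underside; x along its length, y along its width, z up. Both ends are alike: it may lie either way round.
- board_mid: The second board, just like it, right under the top one. It stays in the tray: the lip overlaps its front edge by 1.6 mm and holds it back. Origin and axes as for board_top.
- board_low: The lowest board, on the tray lane's floor; it stays in the tray. Origin and axes as for board_top.
- cabinet: Fixed dark grey drawer cabinet, 184 deep (x), 170 wide (y), 100 mm high, small drawers in its front (-x face), pulls standing out 4 mm, lower than 22 mm below the top. Its top is a tray of two lanes, open in front. The boards lie in the +y lane; the -y lane holds green stripboards, fixed, 8 mm high. In front of it all is free down to the bench. Origin: centre of its underside.
- tray_edge (a point): Midpoint of the front of the boards' lane, on the cabinet's front face at the lane floor's height. x points back into the lane (slide the board towards -x), y across it, z up. Lane 74 mm wide between cheeks 14 mm high: no room for fingers beside the boards. Back 14 mm high at x = 180 mm; front lip 4.8 mm high, 4 mm thick. The top board's underside is 6.4 mm above the lane floor.
- frame: Fixed assembly frame, 230 (x) x 200 mm (y): two black cross bars (along y, 10 mm wide, 8 mm thick, tops 60 mm up) at x = -35 and +35 mm, on two steel rods along x at y = +-88 mm, with clamp knobs 14 mm across, 10 mm high on the bars' ends. Blue feet 58 mm high at x = +-108, y = +-88 mm, blue ties 26 mm high between them; else open down to the bench. Origin: centre of its underside.
- bars_mid (a point): Point midway between the assembly frame's two cross bars and midway along them, at the height of their flat tops, 60 mm above the bench. Bars run along y; the board is laid along x, so that its length crosses both. z up.
- spool: Bystander: spool of solder standing on end, 54 mm across, 50 mm high. Origin: centre of its underside.
- meter: Bystander: orange handheld multimeter lying on its back, 145 x 74 x 44 mm. Origin: centre of its underside, x along its length.
- dispenser: Bystander: white bottle with a blue cap, 52 mm across, 95 mm high. Origin: centre of its underside.
Things that resemble listed ones, but are neither listed nor needed, are in the scene too. Leave any green look-alike of the board_top alone.

How it is judged:
By the outcome, as a careful person would: the job done as asked, in the order asked, and still so for the second after the job is handed in, with the robot touching nothing.
It also fails if it takes over 51 s, if anything falls off the work surface, if the arm or the gripper's body presses on something with over 40 N, if the wrist force passes 120 N, or if a joint passes its speed limit or range.

## Working session

There is one attempt and no reset: what is moved stays moved. The work goes in short steps, Python scripts to look and compute and a shell command to move; the robot and the scene stay as the last step left them, time stands still between calls to the robot, and variables do not carry over. Pictures are saved under pics/ and viewed, and the job is handed in when it is done.

```bash
mkdir -p pics; cat > h.py <<'E'
import numpy as np, cv2
from scipy.spatial.transform import Rotation as R
from station import get_obs, read_camera
def cam(n):
    c=read_camera(n); c['f']=c['color'].shape[0]/2/np.tan(np.radians(c['fovy'])/2)
    c['R']=cv2.Rodrigues(np.array(c['rvec'],float))[0]; c['t']=np.array(c['tvec'],float).ravel(); return c
def save(n,c,crop=None,s=1):
    im=c['color']
    if crop: a,b,d,e=crop; im=im[b:e,a:d]
    im=cv2.resize(im,None,fx=s,fy=s,interpolation=cv2.INTER_CUBIC)
    cv2.imwrite('pics/'+n,im[:,:,::-1])
def px(c,u,v,z=None):
    # world pt at known height z or by depth
    d=np.array([(u-c['cx'])/c['f'],(v-c['cy'])/c['f'],1.])
    o=-c['R'].T@c['t']; w=c['R'].T@d
    if z is None:
        return o+w*c['range_z'][int(round(v)),int(round(u))]
    return o+w*(z-o[2])/w[2]
def st():
    o=get_obs(); Rm=R.from_quat(np.roll(o['tool_rot'],-1)).as_matrix()
    return o,np.array(o['eef_pos']),Rm
E
python3 - <<'E'
from h import *
for n in ['scene','top','wrist']:
    c=cam(n); save(n+'0.png',c,s=1.4); np.save(n+'.npy',c,allow_pickle=True)
    print(n,c['fovy'],c['cx'],c['cy'],-c['R'].T@c['t'])
o,p,Rm=st(); print(o['t'],p,Rm.round(3),o['contact_force'],o['gripper_width'])
E
```

```text
scene 54.64486851826467 274.435609130728 207.6701354537142 [0.89996257 0.68437168 0.78975993]
top 51.26919526475251 280.6541744442865 216.04246485294416 [0.38058062 0.08153996 1.18764179]
wrist 70.67499255226086 280.56836527898577 209.87447509921512 [0.15812141 0.66151097 0.37275072]
0.15 [0.23311543 0.63310412 0.30317635] [[ 0.345  0.938 -0.   ]
 [ 0.938 -0.345 -0.001]
 [-0.001  0.    -1.   ]] [ 0.31167345 -0.17995924 -0.84183578] 0.9997844994557512
```

View pics/scene0.png

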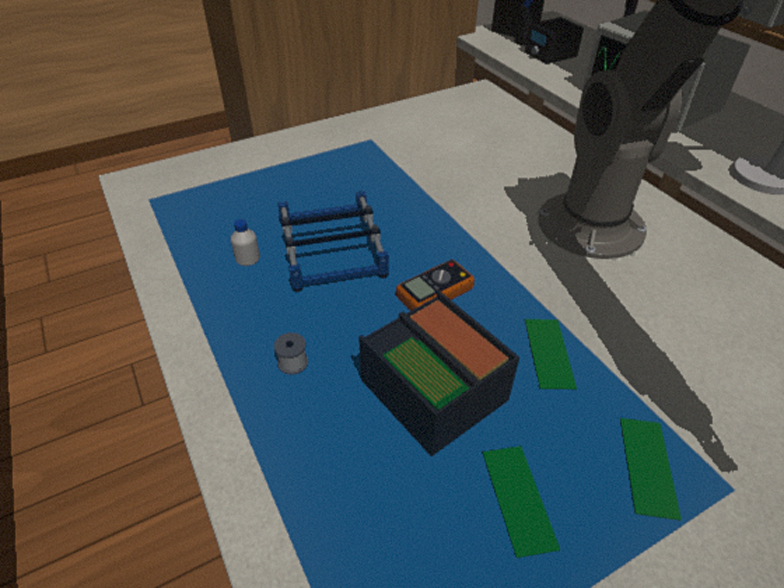

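View pics/top0.png

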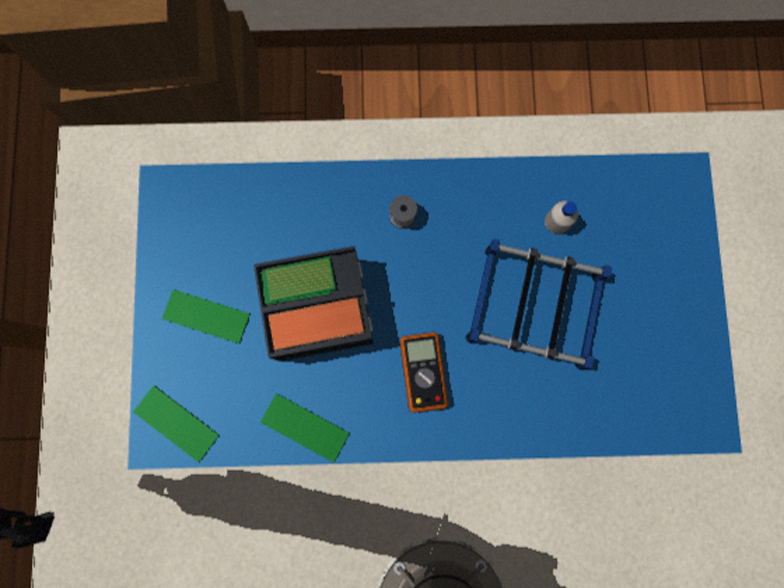

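View pics/wrist0.png

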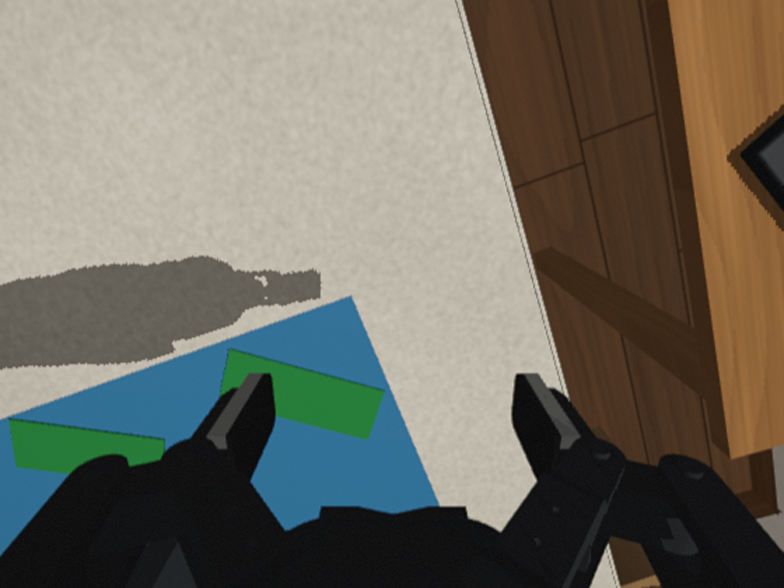

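The views show the cabinet at about (315,300) in the top view, with its front (pulls) facing right, and the frame at about (540,300). The meter lies between and below them, near (423,372). Zooming in for corners.

```bash
python3 - <<'E'
from h import *
c=np.load('top.npy',allow_pickle=True).item()
save('t_cab.png',c,(175,165,285,265),7)
save('t_frame.png',c,(325,160,445,270),6)
c=np.load('scene.npy',allow_pickle=True).item()
save('s_cab.png',c,(250,205,380,330),6)
E
```

```text
(no output)
```

View pics/t_cab.png

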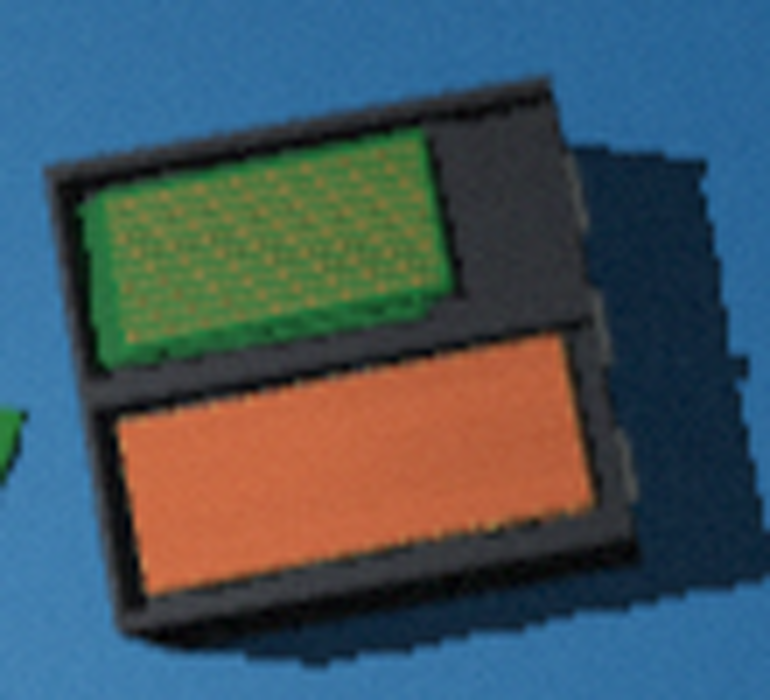

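View pics/t_frame.png

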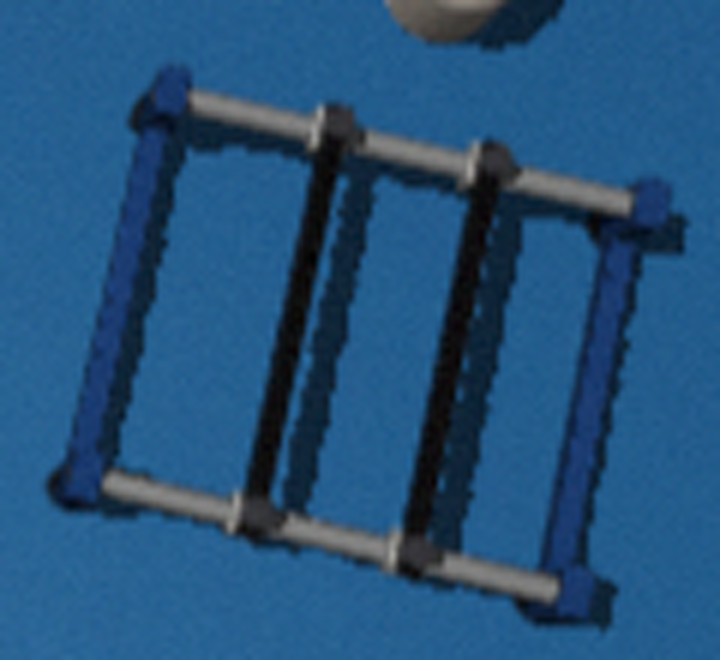

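View pics/s_cab.png

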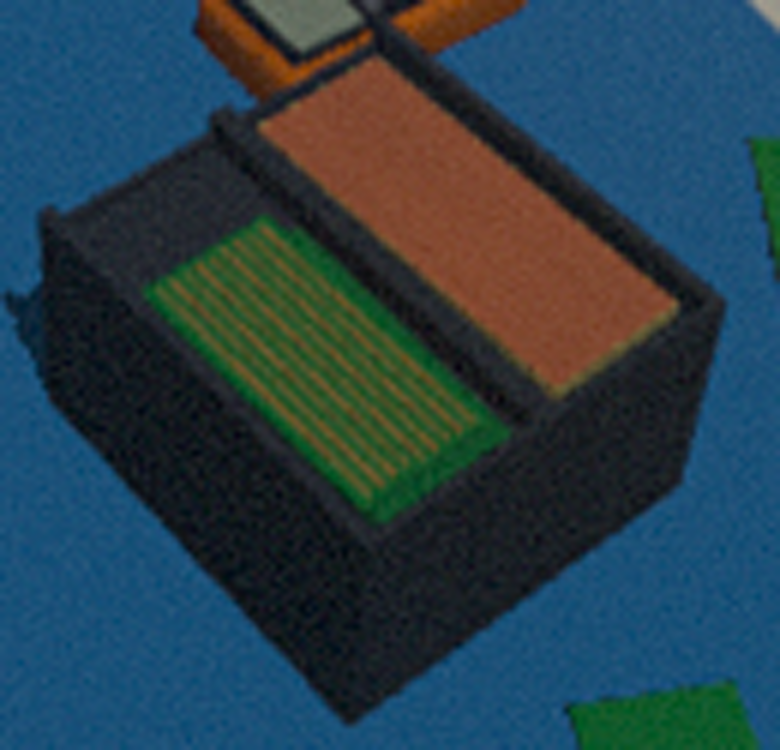

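```bash
python3 - <<'E'
from h import *
c=np.load('top.npy',allow_pickle=True).item()
s=np.load('scene.npy',allow_pickle=True).item()
f=lambda u,v:(175+u/7-.5+.07,165+v/7-.43)
# depth heights: fit
for nm,(u,v) in dict(board=(350,460),green=(280,250),floor=(510,210),cheek=(350,580)).items():
    U,V=map(int,f(u,v)); 
    print(nm,np.mean([px(c,U+i,V+j) for i in (-1,0,1) for j in (-1,0,1)],axis=0).round(4))
u,v=250+450/6,205+220/6; print('scene board',px(s,u,v).round(4))
def rep(n,P):
    P=np.array(P); print(n,P.round(4).tolist())
B=[px(c,*f(*q),.0956) for q in [(118,422),(565,335),(597,507),(148,596)]]
rep('board',B); B=np.array(B); print(B.mean(0),np.linalg.norm(B[1]-B[0]),np.linalg.norm(B[2]-B[1]))
d=(B[1]+B[2]-B[0]-B[3])[:2]; print('front dir yaw',np.degrees(np.arctan2(d[1],d[0])))
g=lambda u,v:(325+u/6-.42,160+v/6-.42)
S=[px(s,250+a/6-.42,205+b/6-.42,.0956) for a,b in [(258,126),(378,52),(680,302),(560,395)]]
S=np.array(S); rep('boardS',S); print(S.mean(0)); 
C=[px(c,*f(*q),.100) for q in [(45,168),(548,78),(637,540),(120,632)]]
rep('cab',C);C=np.array(C);print(C.mean(0)); d=(C[1]+C[2]-C[0]-C[3])[:2]; print(np.degrees(np.arctan2(d[1],d[0])))
# frame knobs top z .07, bars z .06
K=[px(c,*g(*q),.07) for q in [(343,125),(497,160),(263,512),(417,549)]]
rep('knob',K);K=np.array(K);print(K.mean(0))
L=[px(c,*g(*q),.06) for q in [(328,165),(482,200),(262,490),(416,525)]]
L=np.array(L);rep('bars',L);print(L.mean(0))
for P in(K,L):
  d=(P[0]+P[1]-P[2]-P[3])[:2];print('bar dir',np.degrees(np.arctan2(d[1],d[0])), np.linalg.norm(P[0]-P[2]),np.linalg.norm(P[0]-P[1]))
U,V=map(int,g(300,330));print('bar depth',[px(c,U+i,V)[2].round(4) for i in range(-3,4)])
E
```

```text
board [0.5153 0.214  0.1079]
green [0.592  0.2388 0.1064]
floor [0.6067 0.1562 0.1   ]
cheek [0.4731 0.2143 0.1076]
scene board [0.5178 0.215  0.109 ]
board [[0.5319, 0.2973, 0.0956], [0.5595, 0.1363, 0.0956], [0.4969, 0.1259, 0.0956], [0.4691, 0.2863, 0.0956]]
[0.51436924 0.21142364 0.0956    ] 0.16338727590050628 0.06351424079052716
front dir yaw -80.22158053371713
boardS [[0.5495, 0.1276, 0.0956], [0.4862, 0.1153, 0.0956], [0.4586, 0.2775, 0.0956], [0.5217, 0.2912, 0.0956]]
[0.5039672  0.20290686 0.0956    ]
cab [[0.6249, 0.3233, 0.1], [0.6538, 0.1406, 0.1], [0.4843, 0.1117, 0.1], [0.4563, 0.2953, 0.1]]
[0.55480378 0.21773064 0.1       ]
-81.16175947082515
knob [[0.6404, -0.195, 0.07], [0.6231, -0.2612, 0.07], [0.4722, -0.1505, 0.07], [0.4548, -0.2153, 0.07]]
[ 0.54761503 -0.20549682  0.07      ]
bars [[0.6249, -0.1898, 0.06], [0.6075, -0.2564, 0.06], [0.4825, -0.1527, 0.06], [0.4658, -0.2181, 0.06]]
[ 0.54516976 -0.20426745  0.06      ]
bar dir -15.047749563691141 0.17394729848007298 0.06842726704107494
bar dir -14.860627945994898 0.14709254776415523 0.0688794664946066
bar depth [np.float64(-0.0031), np.float64(0.0598), np.float64(0.0585), np.float64(0.0584), np.float64(0.0598), np.float64(-0.0011), np.float64(-0.0049)]
```

The depth puts the lane floor at z = 0.100, so the board's top is at about 0.1096 and the cheeks' tops at about 0.114. Recomputing with these.

```bash
python3 - <<'E'
from h import *
c=np.load('top.npy',allow_pickle=True).item()
s=np.load('scene.npy',allow_pickle=True).item()
f=lambda u,v:(175+u/7-.43,165+v/7-.43)
def an(P,n):
    P=np.array(P); d=(P[1]+P[2]-P[0]-P[3])[:2]
    print(n,P.round(4)[:,:2].tolist(),'mid',P.mean(0).round(4),'len',np.linalg.norm(P[1]-P[0]).round(4),np.linalg.norm(P[2]-P[1]).round(4),'yaw',np.degrees(np.arctan2(d[1],d[0])))
an([px(c,*f(*q),.1096) for q in [(118,422),(565,335),(597,507),(148,596)]],'boardT')
an([px(s,250+a/6-.42,205+b/6-.42,.1096) for a,b in [(680,302),(378,52),(258,126),(560,395)]],'boardS')
an([px(c,*f(*q),.114) for q in [(45,168),(548,78),(637,540),(120,632)]],'cab')
# mask of copper in top -> minAreaRect
for cc,n in((c,'T'),(s,'S')):
    hsv=cv2.cvtColor(cc['color'],cv2.COLOR_RGB2HSV)
    m=((hsv[...,0]<14)&(hsv[...,1]>120)&(hsv[...,2]>90)).astype(np.uint8)
    m[:160]=0; 
    k,lab,stt,cen=cv2.connectedComponentsWithStats(m)
    for i in range(1,k):
        if stt[i,4]>800:
            ys,xs=np.where(lab==i); W=np.array([px(cc,a,b,.1096)[:2] for a,b in zip(xs,ys)],np.float32)
            print(n,stt[i],W.mean(0),cv2.minAreaRect(W))
E
```

```text
boardT [[0.53, 0.2945], [0.5573, 0.1356], [0.4954, 0.1253], [0.468, 0.2837]] mid [0.5127 0.2098 0.1096] len 0.1613 0.0627 yaw -80.22158053371716
boardS [[0.4675, 0.2857], [0.4945, 0.1267], [0.5565, 0.1389], [0.5293, 0.2991]] mid [0.512  0.2126 0.1096] len 0.1612 0.0632 yaw -80.35553684742756
cab [[0.6217, 0.3202], [0.6503, 0.1398], [0.4829, 0.1113], [0.4553, 0.2926]] mid [0.5526 0.216  0.114 ] len 0.1826 0.1698 yaw -81.16175947082512
T [ 192  213   68   37 1654] [0.51297086 0.211098  ] ((0.5132660865783691, 0.2110493779182434), (0.06392359733581543, 0.16052517294883728), 9.922018051147461)
S [    1   160   130   205 12251] [ 1.0467132  -0.04180614] ((1.042721152305603, -0.1306711733341217), (0.6459924578666687, 0.2066989541053772), 89.36373138427734)
S [ 294  215   68   54 1489] [0.51253355 0.21606736] ((0.5129292011260986, 0.21250426769256592), (0.06195550411939621, 0.15932926535606384), 10.077638626098633)
S [  10  316  133   96 3578] [1.0514219  0.23772228] ((1.0474005937576294, 0.23579752445220947), (0.08167705684900284, 0.2089175134897232), 89.93009185791016)
S [  12  354  145   66 3177] [1.0261008 0.3155134] ((1.0476998090744019, 0.3211124837398529), (0.08209556341171265, 0.20950907468795776), 89.9514389038086)
```

Estimate: board centre is (0.513, 0.211), front direction at yaw -80.2°. Bars' middle is (0.5455, -0.205), bars at yaw -15°. I'll drag the board with closed fingertips, then straddle its 62 mm width with the tool down.

```bash
cat >> h.py <<'E'
def go(target,yaw):
    """delta to target TCP pos with tool z down and tool x at yaw(deg), in present tool axes"""
    o,p,Rm=st()
    y=np.radians(yaw); T=np.array([[np.cos(y),np.sin(y),0],[np.sin(y),-np.cos(y),0],[0,0,-1]])
    rv=R.from_matrix(Rm.T@T).as_rotvec()
    print('t',round(o['t'],2),'p',p.round(4),'turn',rv.round(4),'shift now',(Rm.T@(np.array(target)-p)).round(4),'shift after turn',(T.T@(np.array(target)-p)).round(4),'F',np.round(o['contact_force'],1),'w',round(o['gripper_width'],3),'q',np.round(o['q'],2))
E
python3 -m creep '[[[0,0,0,-0.0235,0.0331,0,0],[0,0,0,-0.0235,0.0331,0,0],[0,0,0,-0.0235,0.0331,0,0],[0,0,0,-0.0235,0.0331,0,0],[0,0,0,-0.0235,0.0331,0,0],[0,0,0,-0.0235,0.0331,0,0],[0,0,0,-0.0235,0.0331,0,0],[0,0,0,-0.0235,0.0331,0,0],[0,0,0,-0.0235,0.0331,0,0],[0,0,0,-0.0235,0.0331,0,0]]]' 30
python3 -c "
from h import *
go([.5094,.2307,.2],9.8)"
```

```text
t: 0.98
eef_pos: [0.4608, 0.2978, 0.298]
tool_rot: [-0.002, 0.814, 0.581, -0.003]
contact_force: [-0.2, -0.0, -0.2]
gripper_width: -0.001
t 0.98 p [0.4608 0.2978 0.298 ] turn [-0.0054  0.0061  1.0684] shift now [-0.0474  0.0685  0.0977] shift after turn [0.0364 0.0744 0.098 ] F [-0.2 -0.  -0.2] w -0.001 q [-0.81  0.28  0.15  1.87 -0.05  1.    0.6 ]
```

```bash
python3 -m creep '[[[0,0,0.119,0,0,0.009,0],[0,0,0.119,0,0,0.009,0],[0,0,0.119,0,0,0.009,0],[0,0,0.119,0,0,0.009,0],[0,0,0.119,0,0,0.009,0],[0,0,0.119,0,0,0.009,0],[0,0,0.119,0,0,0.009,0],[0,0,0.119,0,0,0.009,0],[0,0,0.119,0,0,0,0],[0,0,0,0.009,0.0185,0,0],[0,0,0,0.009,0.0185,0,0],[0,0,0,0.009,0.0185,0,0],[0,0,0,0.009,0.0185,0,0]]]' 30
python3 -c "
from h import *
go([.5094,.2307,.19],9.8)
c=cam('wrist');save('w1.png',c,s=1.4)"
```

```text
t: 2.07
eef_pos: [0.5099, 0.2158, 0.2208]
tool_rot: [0.002, 0.998, 0.059, -0.005]
contact_force: [0.0, 0.6, 0.4]
gripper_width: -0.004
t 2.07 p [0.5099 0.2158 0.2208] turn [ 0.0036  0.01   -0.053 ] shift now [ 0.0015 -0.015   0.0307] shift after turn [ 0.002  -0.0148  0.0308] F [0.  0.6 0.4] w -0.004 q [-0.81  0.4   0.38  1.94 -0.19  0.85 -0.22]
```

View pics/w1.png

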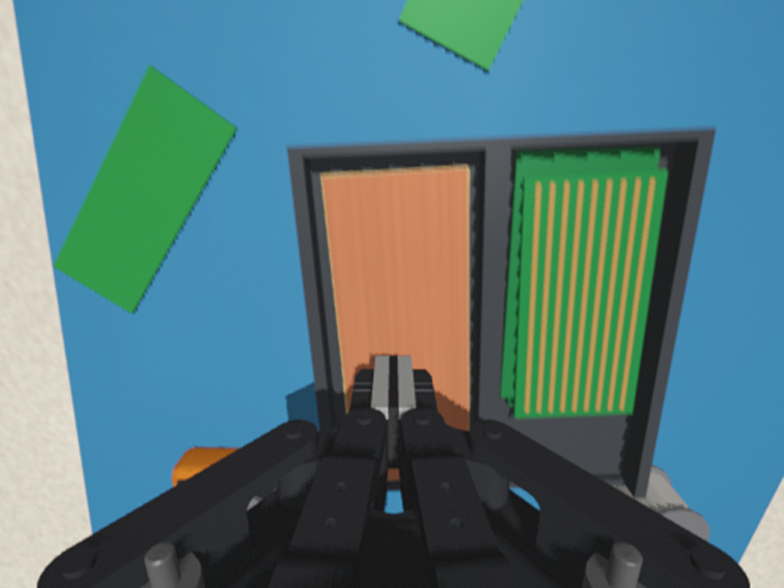

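The wrist view shows the shut fingertips at (393,360) over the board's lane, with green stripboards to the right. Now trim and descend.

```bash
python3 -m creep '[[[0.003,0.01,-0.053,0.001,-0.0075,0.01,0],[0,0,0,0.001,-0.0075,0.01,0],[0,0,0,0,0,0.008,0],[0,0,0,0,0,0.003,0],[0,0,0,0,0,0,0]]]' 30
python3 -c "
from h import *
go([.5094,.2307,.1826],9.8)"
```

```text
t: 2.53
eef_pos: [0.5129, 0.2246, 0.1877]
tool_rot: [0.002, 0.997, 0.08, 0.001]
contact_force: [-0.7, 0.0, 0.4]
gripper_width: -0.003
t 2.53 p [0.5129 0.2246 0.1877] turn [ 0.004  -0.0009 -0.0113] shift now [-0.0025 -0.0066  0.005 ] shift after turn [-0.0024 -0.0066  0.0051] F [-0.7  0.   0.4] w -0.003 q [-0.8   0.45  0.35  1.96 -0.21  0.77 -0.17]
```

```bash
python3 -m creep '[[[0.004,0,-0.011,-0.003,-0.007,0.001,0],[0,0,0,0,0,0.002,0],[0,0,0,0,0,0.002,0],[0,0,0,0,0,0.001,0]]]' 30
python3 -c "
from h import *
go([.5094,.2307,.1826],9.8)"
```

```text
t: 2.87
eef_pos: [0.508, 0.2326, 0.1823]
tool_rot: [-0.0, 0.996, 0.086, 0.0]
contact_force: [-4.9, -3.4, 17.3]
gripper_width: -0.0
t 2.87 p [0.508  0.2326 0.1823] turn [-0.0005 -0.0004  0.0014] shift now [ 0.001   0.0021 -0.0003] shift after turn [ 0.001   0.0021 -0.0003] F [-4.9 -3.4 17.3] w -0.0 q [-0.81  0.45  0.34  1.96 -0.21  0.76 -0.17]
```

```bash
python3 -m creep '[[[0,0,0,0,0.006,0,0],[0,0,0,0,0.006,0,0]]]' 30
python3 -c "
from h import *
go([.5094,.2307,.1826],9.8)
c=cam('top');save('t1.png',c,(175,165,285,265),7)"
```

```text
t: 3.03
eef_pos: [0.5102, 0.2221, 0.1832]
tool_rot: [-0.001, 0.996, 0.087, 0.001]
contact_force: [0.1, -0.4, -0.3]
gripper_width: 0.001
t 3.03 p [0.5102 0.2221 0.1832] turn [-0.0019 -0.0018  0.0037] shift now [ 0.0007 -0.0086  0.0006] shift after turn [ 0.0007 -0.0086  0.0006] F [ 0.1 -0.4 -0.3] w 0.001 q [-0.79  0.45  0.34  1.97 -0.21  0.76 -0.15]
```

View pics/t1.png

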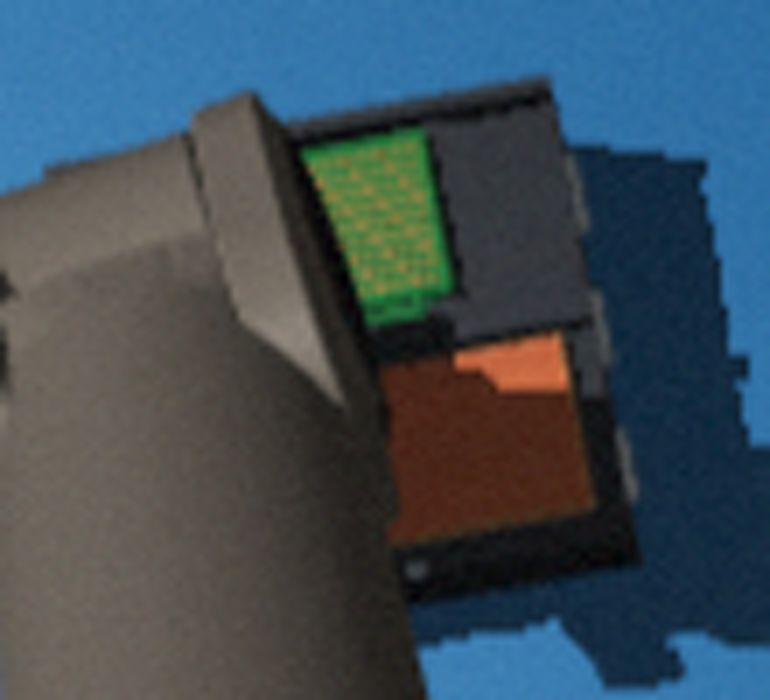

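The board's front edge is still at (565,335)–(597,507). The tip slid free with no pressing force, so the press must be renewed in each row.

```bash
python3 -m creep '[[[0,0,0.002,0,-0.006,0,0],[0,0,0,0,0,0.0015,0],[0,0,0,0,0.003,0.0015,0],[0,0,0,0,0.004,0.0015,0],[0,0,0,0,0.004,0.0015,0]]]' 30
python3 -c "
from h import *
go([.5094,.2307,.1826],9.8)
c=cam('top');save('t2.png',c,(175,165,285,265),7)"
```

```text
t: 3.5
eef_pos: [0.5125, 0.2233, 0.1823]
tool_rot: [-0.006, 0.996, 0.087, 0.003]
contact_force: [-2.9, 3.2, 11.3]
gripper_width: 0.001
t 3.5 p [0.5125 0.2233 0.1823] turn [-0.0123 -0.0078  0.0027] shift now [-0.0018 -0.0079 -0.0002] shift after turn [-0.0018 -0.0079 -0.0003] F [-2.9  3.2 11.3] w 0.001 q [-0.78  0.45  0.33  1.97 -0.22  0.75 -0.14]
```

View pics/t2.png

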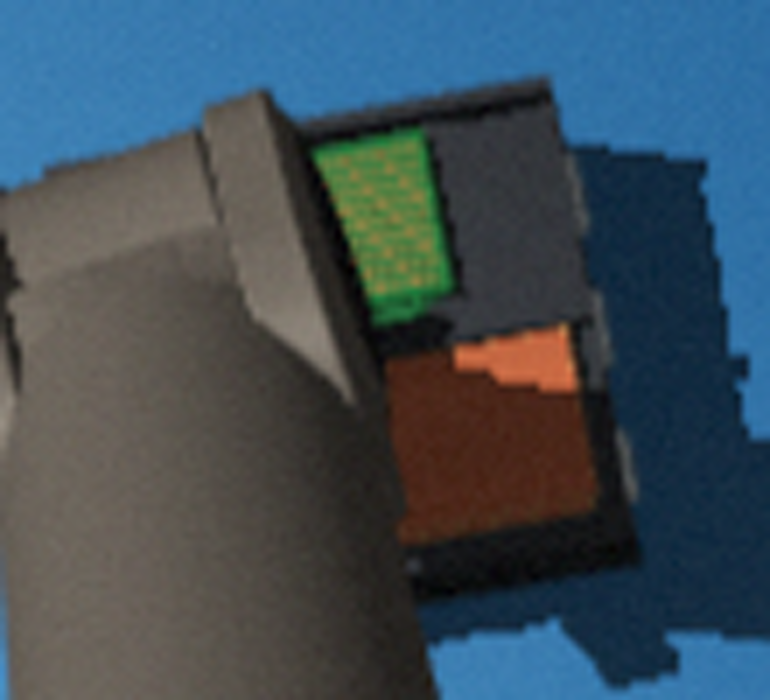

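The board followed about 3 mm with 11 N pressing. Continue in the same manner.

```bash
python3 -m creep '[[[-0.012,-0.008,0,-0.0005,0.005,0.0015,0],[0,0,0,-0.0005,0.006,0.0015,0],[0,0,0,-0.0005,0.006,0.0015,0],[0,0,0,-0.0005,0.006,0.0015,0]]]' 30
python3 -c "
from h import *
go([.5094,.2307,.1826],9.8)
c=cam('top');save('t3.png',c,(175,165,285,265),7)"
```

```text
t: 3.88
eef_pos: [0.5174, 0.2116, 0.1823]
tool_rot: [-0.008, 0.996, 0.091, 0.005]
contact_force: [-2.8, 4.0, 12.6]
gripper_width: 0.003
t 3.88 p [0.5174 0.2116 0.1823] turn [-0.015  -0.0119  0.0105] shift now [-0.0044 -0.0203 -0.    ] shift after turn [-0.0047 -0.0202 -0.0003] F [-2.8  4.  12.6] w 0.003 q [-0.76  0.45  0.33  1.97 -0.23  0.74 -0.11]
```

View pics/t3.png

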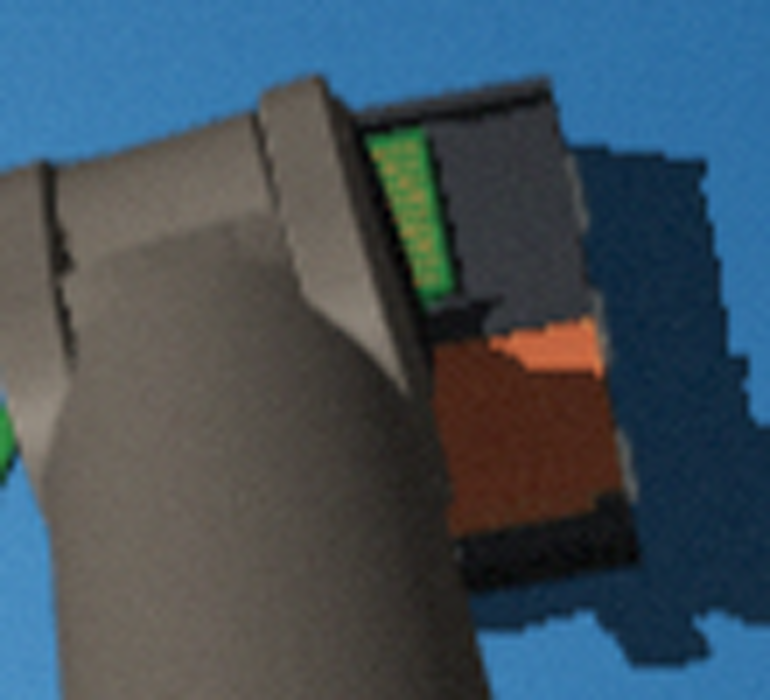

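```bash
python3 -m creep '[[[-0.01,-0.008,0.002,-0.0015,0.007,0.0015,0],[-0.006,-0.004,0.002,-0.0015,0.008,0.0015,0],[0,0,0.002,-0.001,0.008,0.0015,0],[0,0,0.002,-0.001,0.008,0.0015,0],[0,0,0.002,-0.001,0.008,0.0015,0]]]' 30
python3 -c "
from h import *
go([.5094,.2307,.1826],9.8)
c=cam('top');save('t4.png',c,(205,165,315,265),7)"
```

```text
t: 4.35
eef_pos: [0.5222, 0.1869, 0.1823]
tool_rot: [-0.01, 0.996, 0.091, 0.007]
contact_force: [-4.7, 6.1, 13.6]
gripper_width: -0.003
t 4.35 p [0.5222 0.1869 0.1823] turn [-0.0181 -0.015   0.0114] shift now [-0.0047 -0.0454  0.0004] shift after turn [-0.0052 -0.0453 -0.0003] F [-4.7  6.1 13.6] w -0.003 q [-0.71  0.44  0.33  1.98 -0.23  0.74 -0.06]
```

View pics/t4.png

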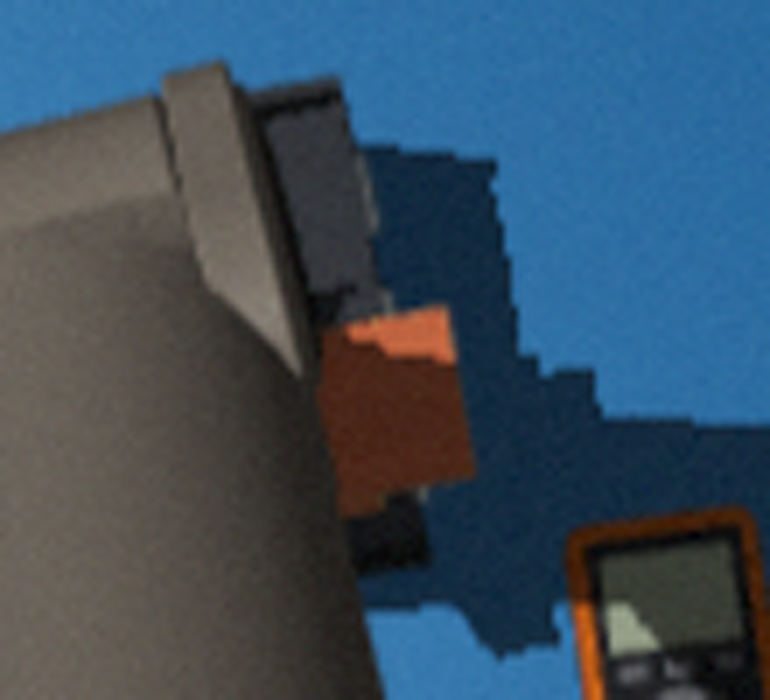

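The board's front is at (448–475, 305–480), overhanging the face by about 20 mm and sliding square. About 38 mm more.

```bash
python3 -m creep '[[[-0.01,-0.008,0.003,-0.001,0.008,0.0015,0],[-0.006,-0.006,0.003,-0.001,0.008,0.0015,0],[-0.006,-0.004,0.003,-0.001,0.008,0.0015,0],[0,0,0.002,-0.001,0.008,0.0015,0],[0,0,0.002,-0.001,0.008,0.0015,0],[0,0,0.002,-0.001,0.008,0.0015,0],[0,0,0.002,-0.001,0.006,0.001,0]]]' 30
python3 -c "
from h import *
go([.5094,.2307,.1826],9.8)
c=cam('top');save('t5.png',c,(205,165,315,265),7)"
```

```text
t: 4.98
eef_pos: [0.5288, 0.153, 0.1824]
tool_rot: [-0.012, 0.996, 0.09, 0.006]
contact_force: [-0.9, 2.2, 6.6]
gripper_width: -0.003
t 4.98 p [0.5288 0.153  0.1824] turn [-0.0231 -0.0135  0.0098] shift now [-0.0051 -0.0799  0.0016] shift after turn [-0.0059 -0.0798 -0.0002] F [-0.9  2.2  6.6] w -0.003 q [-0.65  0.43  0.33  1.99 -0.24  0.74  0.01]
```

View pics/t5.png

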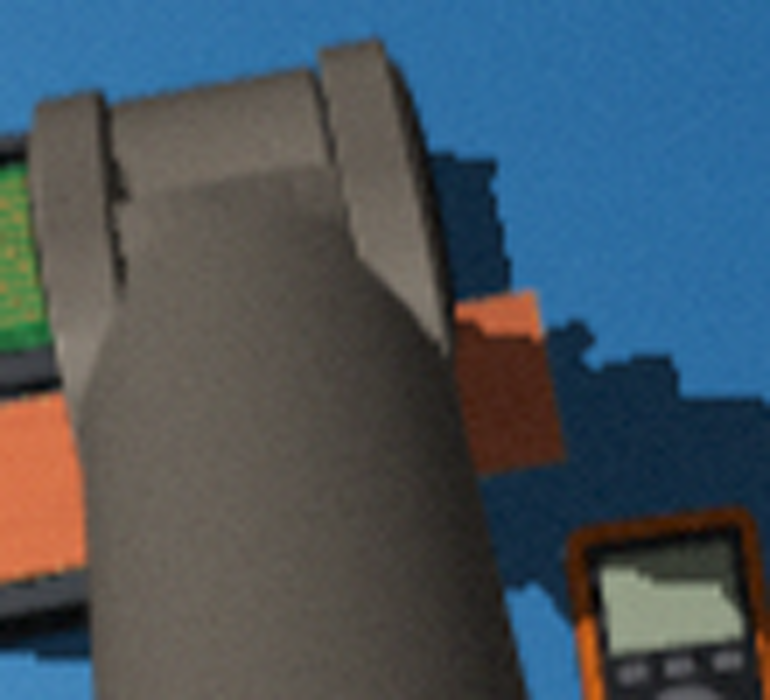

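```bash
python3 - <<'E'
from h import *
c=np.load('top.npy',allow_pickle=True).item()
f=lambda u,v:(205+u/7-.43,165+v/7-.43)
a=[px(c,*f(*q),.1096) for q in [(538,290),(565,460)]]; m=(a[0]+a[1])/2
F=np.array([.170,-.985]); print(a,m,'overhang',m[:2]@F-np.array([.5665,.1256])@F)
E
```

```text
[array([0.57190078, 0.0699174 , 0.1096    ]), array([0.51052177, 0.06195095, 0.1096    ])] [0.54121127 0.06593417 0.1096    ] overhang 0.054471756715692196
```

Overhang is about 54 mm with the centre of mass still 26 mm inside. That's enough; now lift off, open, and move over the overhang.

```bash
python3 -m creep '[[[0,0,0,0,0,-0.02,0],[-0.02,-0.013,0.01,0,0,-0.03,0],[0,0,0,0,0,-0.02,0.0854],[0,0,0,0,0.022,0,0.0854],[0,0,0,0,0.022,0,0.0854],[0,0,0,0,0.022,0,0.0854],[0,0,0,0,0,0,0.0854]]]' 30
python3 -c "
from h import *
go([.5378,.0856,.1576],9.8)
c=cam('top');save('t6.png',c,(205,165,315,265),7);c=cam('wrist');save('w6.png',c,s=1.4)
c=cam('scene');save('s6.png',c,(220,150,400,285),4.4)"
```

```text
t: 5.62
eef_pos: [0.5399, 0.0888, 0.2553]
tool_rot: [-0.002, 0.996, 0.089, 0.0]
contact_force: [0.3, -0.8, -0.6]
gripper_width: 0.709
t 5.62 p [0.5399 0.0888 0.2553] turn [-0.0032 -0.0011  0.0063] shift now [-0.0027  0.0031  0.0976] shift after turn [-0.0026  0.0028  0.0977] F [ 0.3 -0.8 -0.6] w 0.709 q [-0.6   0.34  0.4   1.94 -0.17  0.9   0.06]
```

View pics/t6.png

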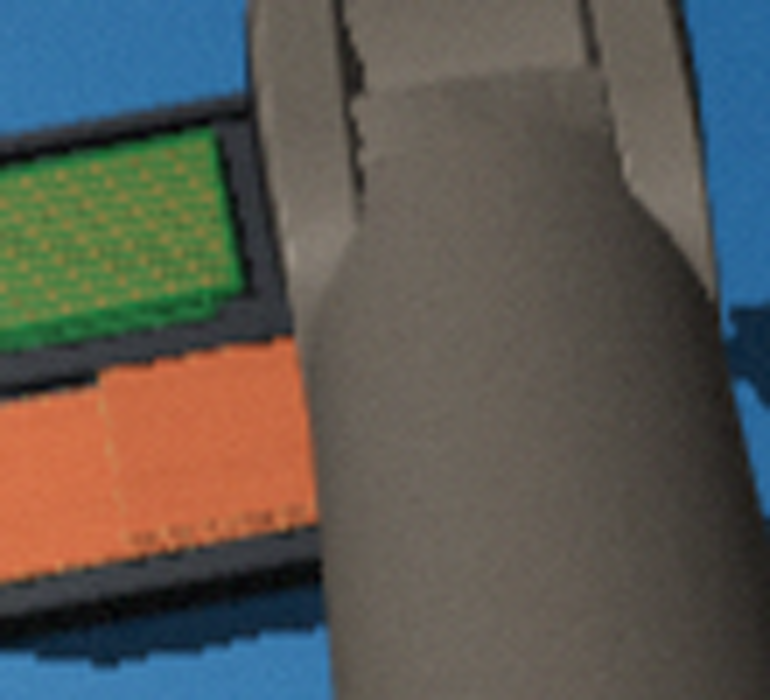

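View pics/w6.png

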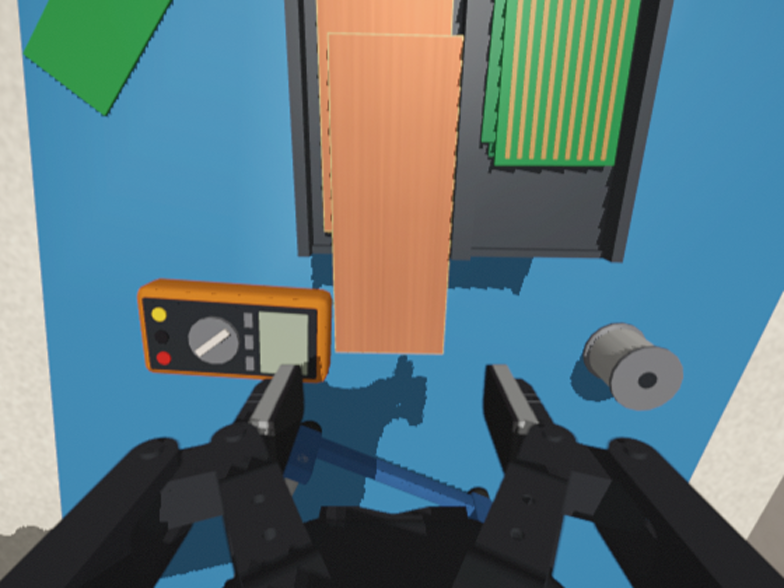

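View pics/s6.png

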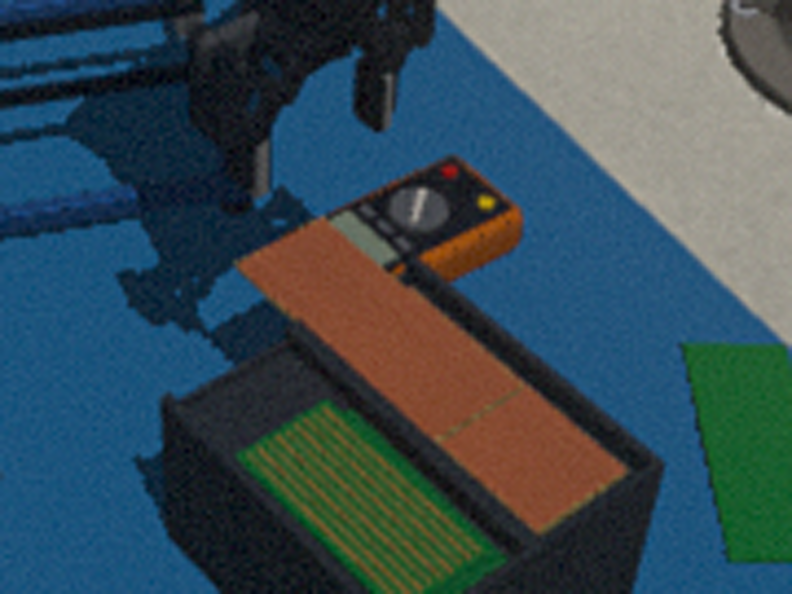

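The wrist view shows the board overhanging, with corners at (335,352), (444,354), (327,33) and (463,35); the mid board stays behind the lip. The open fingers line up with it. Measuring.

```bash
python3 - <<'E'
from h import *
c=cam('wrist'); P=np.array([px(c,(u+.5)/1.4-.5,(v+.5)/1.4-.5,.1096) for u,v in [(335,352),(444,354),(463,35),(327,33)]])
print(P.round(4)); print(P.mean(0)); d=(P[0]+P[1]-P[2]-P[3])[:2]; print(np.degrees(np.arctan2(d[1],d[0])),np.linalg.norm(d)/2,np.linalg.norm(P[0]-P[1]))
e=(P[0]+P[1])[:2]/2; d/=np.linalg.norm(d); print('end',e,'grip',e-.02*d)
s=cam('scene'); Q=np.array([px(s,220+(u+.5)/4.4-.5,150+(v+.5)/4.4-.5,.1096) for u,v in [(330,217),(236,264)]]);print(Q, Q.mean(0))
go([*(e-.02*d),.16],np.degrees(np.arctan2(d[1],d[0]))+90)
E
```

```text
[[0.5116 0.0642 0.1096]
 [0.5732 0.0743 0.1096]
 [0.5467 0.2318 0.1096]
 [0.4859 0.2214 0.1096]]
[0.52935082 0.14791934 0.1096    ]
-80.6004046372569 0.15946861783125268 0.06238075189099747
end [0.54237295 0.0692556 ] grip [0.53910657 0.08898707]
[[0.50660415 0.06339622 0.1096    ]
 [0.57066179 0.07142553 0.1096    ]] [0.53863297 0.06741088 0.1096    ]
t 5.87 p [0.5389 0.0944 0.2545] turn [-0.0056  0.0003  0.0201] shift now [-0.0008  0.0059  0.0945] shift after turn [-0.0007  0.0054  0.0945] F [-0.2  0.1 -0.8] w 0.997 q [-0.61  0.34  0.4   1.93 -0.17  0.9   0.06]
```

```bash
python3 -m creep '[[[-0.005,0,0.02,0,0.006,0.01,0.0854],[0,0,0,0,0,0.02,0.0854],[0,0,0,0,0,0.02,0.0854],[0,0,0,0,0,0,0.0854]]]' 30
python3 -c "
from h import *
go([.5391,.088,.158],9.4)"
```

```text
t: 6.2
eef_pos: [0.5402, 0.0915, 0.2017]
tool_rot: [-0.001, 0.997, 0.083, 0.001]
contact_force: [-0.0, -0.2, -0.3]
gripper_width: 1.002
t 6.2 p [0.5402 0.0915 0.2017] turn [-0.0009 -0.0018  0.0017] shift now [-0.0017  0.0033  0.0437] shift after turn [-0.0016  0.0032  0.0437] F [-0.  -0.2 -0.3] w 1.002 q [-0.58  0.41  0.38  1.98 -0.21  0.79  0.08]
```

```bash
python3 -m creep '[[[0,0,0,-0.001,0.003,0.012,0.0854],[0,0,0,0,0,0.015,0.0854],[0,0,0,0,0,0.012,0.0854],[0,0,0,0,0,0.003,0.0854],[0,0,0,0,0,0,0.0854]]]' 30
python3 -c "
from h import *
go([.5391,.088,.158],9.4)
c=cam('wrist');save('w7.png',c,s=1.4)"
```

```text
t: 6.62
eef_pos: [0.5394, 0.0897, 0.1571]
tool_rot: [0.0, 0.997, 0.083, -0.0]
contact_force: [-1.5, 0.5, -0.5]
gripper_width: 1.001
t 6.62 p [0.5394 0.0897 0.1571] turn [0.0001 0.0008 0.0024] shift now [-0.0005  0.0016 -0.0009] shift after turn [-0.0005  0.0016 -0.0009] F [-1.5  0.5 -0.5] w 1.001 q [-0.56  0.48  0.35  2.   -0.25  0.7   0.12]
```

View pics/w7.png

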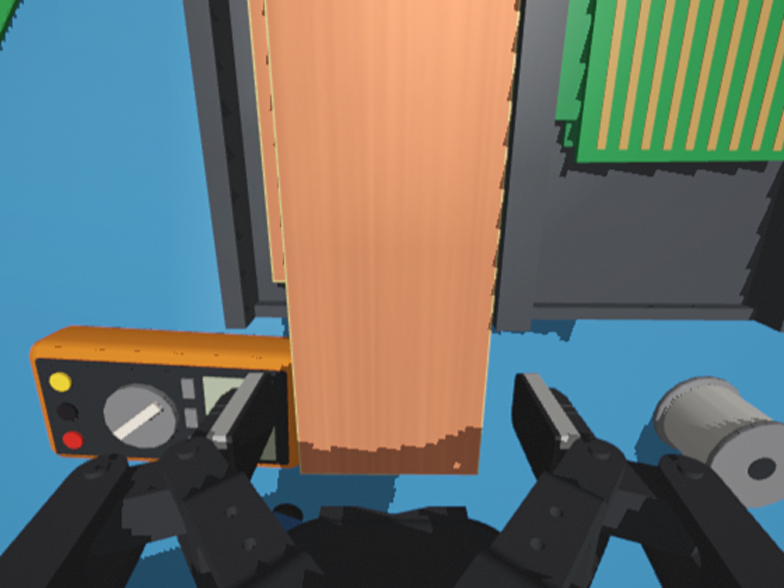

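The fingers straddle the overhanging end, board edges at about x=295 and x=485 between pads at 240 and 540. Closing.

```bash
python3 -m creep '[[[0,0,0,0,0,0,0.04],[0,0,0,0,0,0,0.04],[0,0,0,0,0,0,0.04],[0,0,0,0,0,0,0.04],[0,0,0,0,0,0,0.04],[0,0,0,0,0,0,0.04]]]' 40
python3 -c "
from h import *
go([.5391,.088,.158],9.4)
c=cam('wrist');save('w8.png',c,s=1.4);c=cam('scene');save('s8.png',c,(220,150,400,285),4.4)"
```

```text
t: 7.17
eef_pos: [0.5394, 0.0897, 0.1598]
tool_rot: [-0.0, 0.997, 0.083, 0.0]
contact_force: [-0.2, -0.0, -0.6]
gripper_width: 0.708
t 7.17 p [0.5394 0.0897 0.1598] turn [-0.0006 -0.0004  0.0024] shift now [-0.0006  0.0016  0.0018] shift after turn [-0.0006  0.0016  0.0018] F [-0.2 -0.  -0.6] w 0.708 q [-0.56  0.47  0.35  2.   -0.25  0.7   0.12]
```

View pics/w8.png

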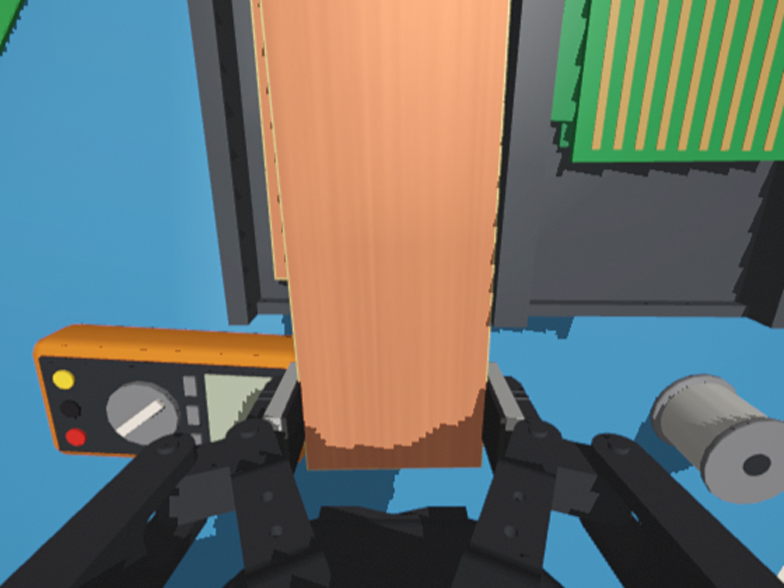

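View pics/s8.png

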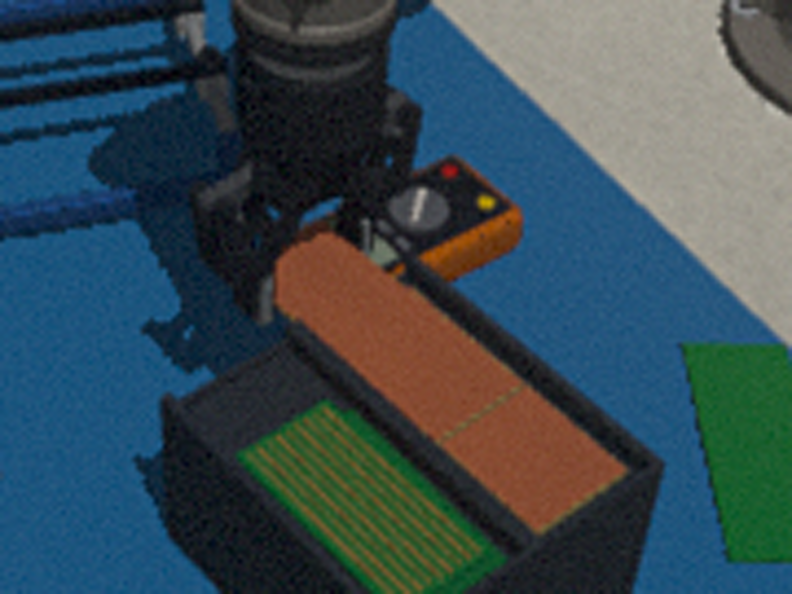

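Gripped: width reads 0.708, which is about 61 mm. Lifting.

```bash
python3 -m creep '[[[0,0,0,0,0,-0.006,0.04],[0,0,0,0,0,-0.01,0.04],[0,0,0,0,0,-0.015,0.04],[0,0,0,0,0,-0.015,0.04],[0,0,0,0,0,-0.01,0.04],[0,0,0,0,0,0,0.04]]]' 60
python3 -c "
from h import *
go([.5391,.088,.158],9.4)
c=cam('wrist');save('w9.png',c,s=1.4);c=cam('scene');save('s9.png',c,(220,120,400,255),4.4)"
```

```text
t: 7.77
eef_pos: [0.5412, 0.0899, 0.2215]
tool_rot: [-0.0, 0.997, 0.083, 0.002]
contact_force: [0.7, -0.2, 0.1]
gripper_width: 0.701
t 7.77 p [0.5412 0.0899 0.2215] turn [-0.0005 -0.0045  0.0017] shift now [-0.0027  0.0016  0.0635] shift after turn [-0.0024  0.0015  0.0635] F [ 0.7 -0.2  0.1] w 0.701 q [-0.59  0.38  0.39  1.96 -0.2   0.83  0.07]
```

View pics/w9.png

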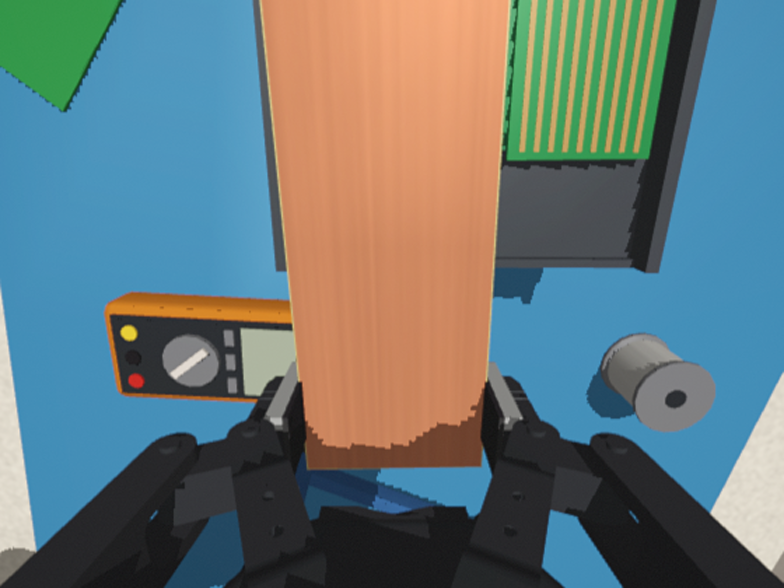

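View pics/s9.png

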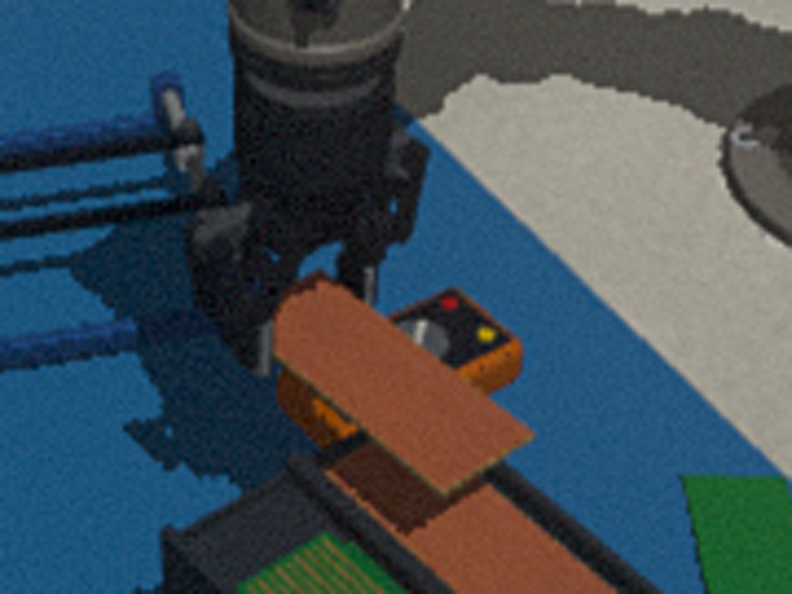

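The board is off the tray and held level; the end edge is at (306,468)–(481,466). Measuring it in the tool frame.

```bash
python3 - <<'E'
from h import *
c=cam('wrist'); o,p,Rm=st()
def T(u,v,z=None): return Rm.T@(px(c,(u+.5)/1.4-.5,(v+.5)/1.4-.5,z)-p)
pts=np.array([T(u,v) for u in range(320,470,10) for v in range(20,420,15)])
A=np.c_[pts[:,:2],np.ones(len(pts))]; s,_,_,_=np.linalg.lstsq(A,pts[:,2],rcond=None)
print('tool z = %.4f x + %.4f y + %.4f'%tuple(s), 'at y range',pts[:,1].min(),pts[:,1].max())
# ray-plane intersection
def I(u,v):
    O=Rm.T@(-c['R'].T@c['t']-p); d=Rm.T@(c['R'].T@np.array([((u+.5)/1.4-.5-c['cx'])/c['f'],((v+.5)/1.4-.5-c['cy'])/c['f'],1]))
    k=(s[0]*O[0]+s[1]*O[1]+s[2]-O[2])/(d[2]-s[0]*d[0]-s[1]*d[1]); return O+k*d
for q in [(306,468),(481,466),(262,0),(509,0),(297,320),(491,320)]: print(q,I(*q).round(4))
E
```

```text
tool z = -0.0034 x + 0.0164 y + 0.0496 at y range -0.11393023752328454 0.00041697780335895647
(306, 468) [-0.0295  0.024   0.0501]
(481, 466) [0.0327 0.0231 0.0499]
(262, 0) [-0.0304 -0.1173  0.0478]
(509, 0) [ 0.0297 -0.1172  0.0476]
(297, 320) [-0.0283 -0.033   0.0492]
(491, 320) [ 0.0319 -0.033   0.049 ]
```

```bash
python3 - <<'E'
from h import *
c=np.load('scene.npy',allow_pickle=True).item(); save('s_fr.png',c,(190,130,290,215),8)
t=np.load('top.npy',allow_pickle=True).item(); print('bottle cap',px(t,567/1.4,209/1.4,.09),px(t,567/1.4,209/1.4))
E
```

```text
bottle cap [ 0.71712294 -0.25568219  0.09      ] [ 0.71573478 -0.25429122  0.09452752]
```

View pics/s_fr.png

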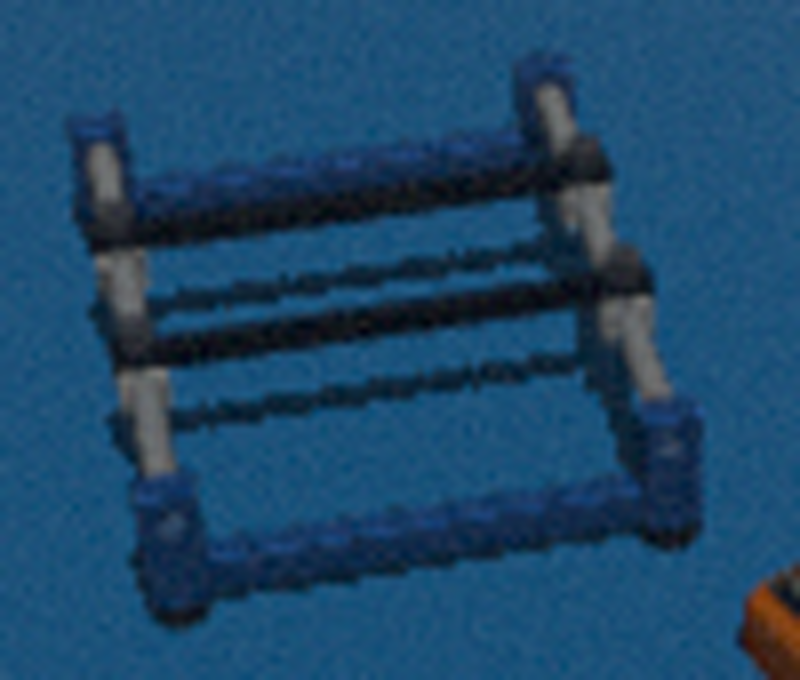

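The knob tops are at about (113,212), (133,323), (588,150) and (627,262).

```bash
python3 - <<'E'
from h import *
c=np.load('scene.npy',allow_pickle=True).item()
K=np.array([px(c,190+u/8-.44,130+v/8-.44,.068) for u,v in [(113,212),(133,323),(588,150),(627,262)]])
print(K.round(4),K.mean(0)); d=(K[0]+K[1]-K[2]-K[3])[:2];print(np.degrees(np.arctan2(d[1],d[0])),np.linalg.norm(d)/2)
go([.531,-.259,.2215],-15)
E
```

```text
[[ 0.6233 -0.2616  0.068 ]
 [ 0.6409 -0.1974  0.068 ]
 [ 0.4522 -0.2127  0.068 ]
 [ 0.4713 -0.1452  0.068 ]] [ 0.54691529 -0.20419215  0.068     ]
-16.52447819677825 0.17765019046887018
t 7.92 p [0.5398 0.0898 0.2188] turn [-1.000e-04 -4.000e-04  4.279e-01] shift now [-0.0663  0.3425 -0.0027] shift after turn [ 0.0818  0.3392 -0.0027] F [-0.  -0.2 -1.4] w 0.699 q [-0.59  0.39  0.39  1.96 -0.2   0.83  0.07]
```

```bash
python3 -m creep '[[[0,0,0,0,0.01,-0.01,0.04],[0,0,0.06,-0.002,0.018,-0.005,0.04],[0,0,0.09,-0.002,0.022,0,0.04],[0,0,0.09,0,0.025,0,0.04],[0,0,0.09,0.002,0.025,0,0.04],[0,0,0.09,0.004,0.025,0,0.04],[0,0,0,0.006,0.025,0,0.04],[0,0,0,0.006,0.025,0,0.04],[0,0,0,0.006,0.025,0,0.04],[0,0,0,0.006,0.025,0,0.04]]]' 60
python3 -c "
from h import *
go([.5315,-.2593,.2],-15.2)"
```

```text
t: 8.75
eef_pos: [0.5332, -0.156, 0.2346]
tool_rot: [0.002, 0.989, -0.149, -0.002]
contact_force: [0.7, -0.9, -1.1]
gripper_width: 0.701
t 8.75 p [ 0.5332 -0.156   0.2346] turn [ 0.0037  0.0044 -0.0329] shift now [0.0289 0.0991 0.0349] shift after turn [0.0255 0.1001 0.0346] F [ 0.7 -0.9 -1.1] w 0.701 q [-0.27  0.4   0.56  1.94 -0.27  0.88  0.13]
```

```bash
python3 -m creep '[[[0.003,0.004,-0.033,0.005,0.02,0,0.04],[0,0,0,0.005,0.02,0,0.04],[0,0,0,0.005,0.02,0,0.04],[0,0,0,0.005,0.018,0.005,0.04],[0,0,0,0.003,0.01,0.01,0.04],[0,0,0,0,0,0,0.04],[0,0,0,0,0,0,0.04]]]' 60
python3 -c "
from h import *
go([.5315,-.2593,.2],-15.2)"
```

```text
t: 9.33
eef_pos: [0.5202, -0.273, 0.2216]
tool_rot: [0.004, 0.988, -0.153, -0.001]
contact_force: [-0.3, -0.3, -0.7]
gripper_width: 0.702
t 9.33 p [ 0.5202 -0.273   0.2216] turn [ 0.0092  0.0009 -0.0414] shift now [ 0.0067 -0.0166  0.0215] shift after turn [ 0.0073 -0.0161  0.0216] F [-0.3 -0.3 -0.7] w 0.702 q [-0.05  0.47  0.56  1.88 -0.31  0.88  0.35]
```

```bash
python3 -m creep '[[[0.009,0,-0.041,0.007,-0.016,0.01,0.04],[0,0,0,0,0,0.015,0.04],[0,0,0,0,0,0.01,0.04],[0,0,0,0,0,0,0.04],[0,0,0,0,0,0,0.04]]]' 60
python3 -c "
from h import *
go([.5315,-.2593,.1328],-15.2)
c=cam('wrist');save('w10.png',c,s=1.4);c=cam('scene');save('s10.png',c,(180,90,320,195),5.6)
c=cam('top');save('t10.png',c,(320,150,450,270),5.5)"
```

```text
t: 9.75
eef_pos: [0.5328, -0.257, 0.186]
tool_rot: [-0.001, 0.991, -0.131, -0.0]
contact_force: [-0.1, 0.8, 0.0]
gripper_width: 0.7
t 9.75 p [ 0.5328 -0.257   0.186 ] turn [-0.0025  0.0006  0.0018] shift now [-0.0006  0.0027  0.0532] shift after turn [-0.0006  0.0026  0.0532] F [-0.1  0.8  0. ] w 0.7 q [-0.04  0.52  0.52  1.89 -0.35  0.82  0.4 ]
```

View pics/w10.png

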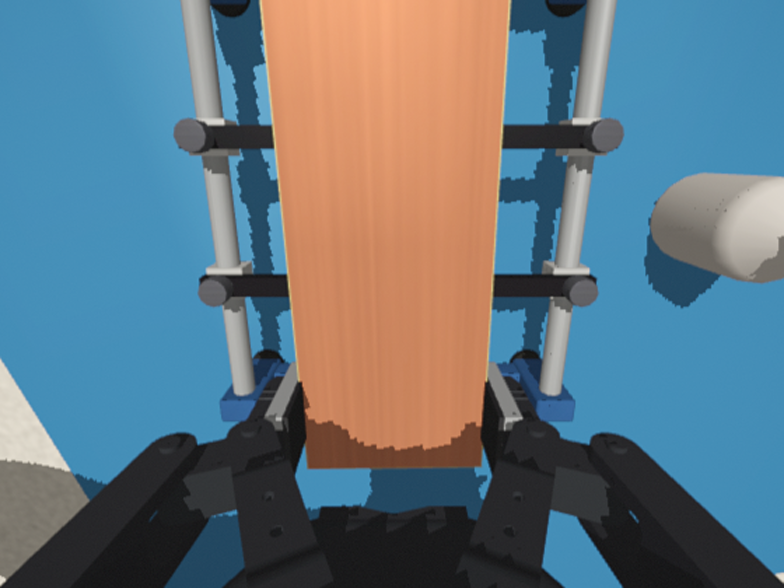

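View pics/s10.png

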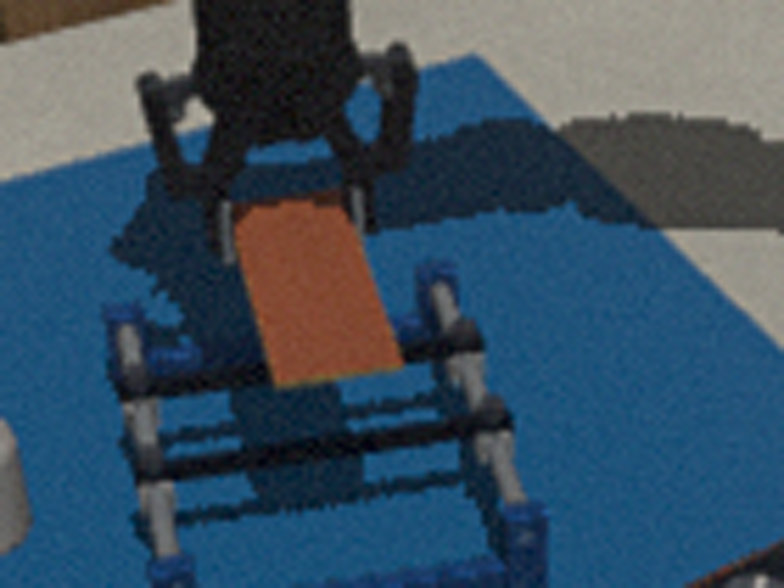

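View pics/t10.png

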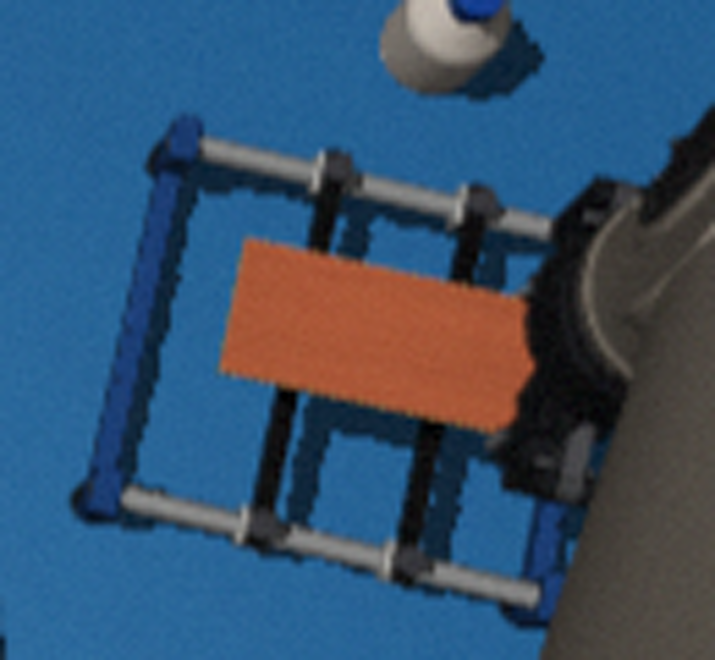

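The wrist view shows the knobs symmetric, (190,135)/(607,135) and (215,290)/(581,290), with bars horizontal in the image, so the tool is square. Measuring the knobs and board in the tool frame with the same camera.

```bash
python3 - <<'E'
from h import *
c=cam('wrist'); o,p,Rm=st()
P=lambda u,v,z:(Rm.T@(px(c,(u+.5)/1.4-.5,(v+.5)/1.4-.5,z)-p))
K=np.array([P(u,v,.07) for u,v in [(190,135),(607,135),(215,290),(581,290)]])
print(K.round(4), 'centre',K.mean(0)); print('yaw err deg',np.degrees(np.arctan2(K[1]+K[3]-K[0]-K[2],1)[0]*0+np.arctan2((K[1]+K[3]-K[0]-K[2])[1],(K[1]+K[3]-K[0]-K[2])[0])))
zt=p[2]-.0495
for q in [(306,468),(481,467),(262,0),(509,0),(288,270),(495,270)]: print(q,P(*q,zt).round(4))
# top camera: far end corners
t=cam('top'); 
E=np.array([px(t,320+(u+.5)/5.5-.5,150+(v+.5)/5.5-.5,zt) for u,v in [(245,237),(220,372)]]); print('far end tool',[(Rm.T@(e-p)).round(4) for e in E])
K=np.array([px(t,320+(u+.5)/5.5-.5,150+(v+.5)/5.5-.5,.07) for u,v in [(338,165),(482,200),(265,525),(408,560)]]); print('top knobs tool',[(Rm.T@(e-p)).round(4) for e in K],Rm.T@(K.mean(0)-p))
E
```

```text
[[-0.0849 -0.0904  0.1169]
 [ 0.0905 -0.0904  0.1171]
 [-0.0836 -0.022   0.1168]
 [ 0.0893 -0.022   0.117 ]] centre [ 0.00283341 -0.05617131  0.11696455]
yaw err deg -0.000590435313810406
(306, 468) [-0.03    0.0221  0.0494]
(481, 467) [0.0314 0.0217 0.0495]
(262, 0) [-0.0316 -0.1182  0.0497]
(509, 0) [ 0.029  -0.1183  0.0498]
(288, 270) [-0.0307 -0.0498  0.0496]
(495, 270) [ 0.0308 -0.0498  0.0496]
far end tool [array([ 0.0273, -0.1364,  0.0498]), array([-0.0348, -0.1344,  0.0497])]
top knobs tool [array([ 0.0889, -0.0907,  0.1171]), array([ 0.0884, -0.0207,  0.117 ]), array([-0.0875, -0.089 ,  0.1169]), array([-0.0877, -0.021 ,  0.1168])] [ 0.00054105 -0.05535504  0.11696008]
```

Both cameras agree that the board is about 1° off square and 3 mm off laterally. I'll turn +0.016, shift +2 mm in x, and descend.

```bash
python3 -m creep '[[[-0.002,0,0.016,0.002,0.001,0.01,0.04],[0,0,0,0,0,0.015,0.04],[0,0,0,0,0,0.015,0.04],[0,0,0,0,0,0.01,0.04],[0,0,0,0,0,0,0.04],[0,0,0,0,0,0,0.04]]]' 60
python3 -c "
from h import *
go([.5315,-.2593,.1134],-16.1)
c=cam('wrist');save('w11.png',c,s=1.4);c=cam('top');save('t11.png',c,(320,150,450,270),5.5)
c=cam('scene');save('s11.png',c,(180,90,320,195),5.6)"
```

```text
t: 10.5
eef_pos: [0.5363, -0.2609, 0.1352]
tool_rot: [0.001, 0.99, -0.142, 0.003]
contact_force: [0.3, -0.5, -1.0]
gripper_width: 0.7
t 10.5 p [ 0.5363 -0.2609  0.1352] turn [ 0.0007 -0.0061 -0.0048] shift now [-0.0052 -0.0002  0.0218] shift after turn [-0.005  -0.0002  0.0218] F [ 0.3 -0.5 -1. ] w 0.7 q [-0.01  0.6   0.48  1.91 -0.4   0.72  0.42]
```

View pics/w11.png

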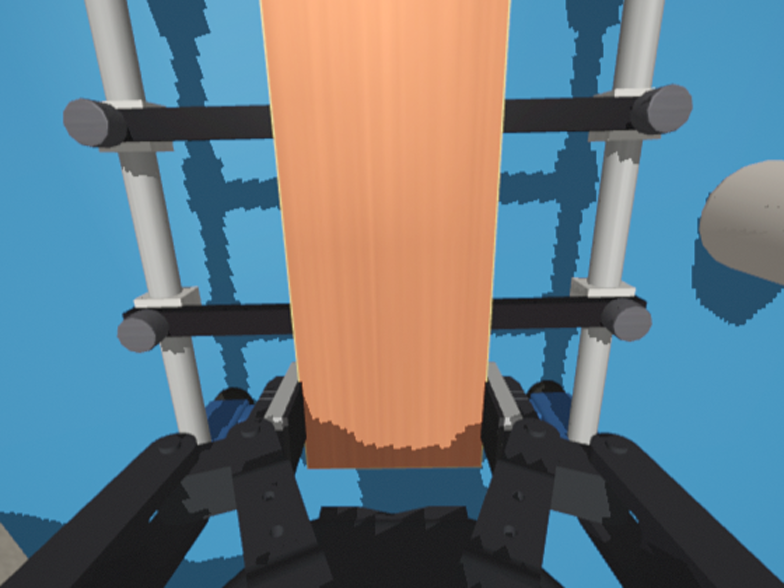

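View pics/t11.png

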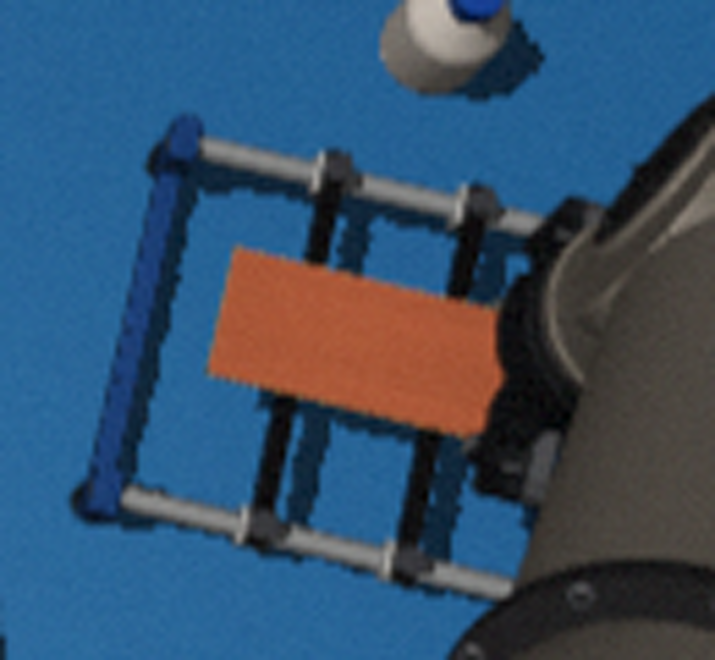

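View pics/s11.png

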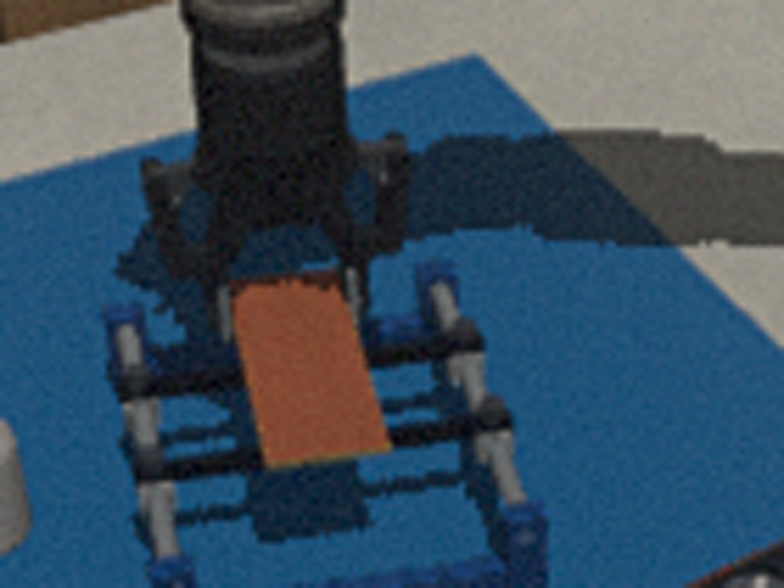

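Board edges and rods now share the same slope, about 13.2°, in the top view. Remeasuring.

```bash
cat > m.py <<'E'
from h import *
def run(wk,wb,tk,tb,zt):
    o,p,Rm=st(); w=cam('wrist'); t=cam('top')
    W=lambda q,z:Rm.T@(px(w,(q[0]+.5)/1.4-.5,(q[1]+.5)/1.4-.5,z)-p)
    T=lambda q,z:Rm.T@(px(t,320+(q[0]+.5)/5.5-.5,150+(q[1]+.5)/5.5-.5,z)-p)
    K=np.array([W(q,.07) for q in wk]); d=K[1]+K[3]-K[0]-K[2]; print('W frame c',K.mean(0).round(4),'yaw',np.degrees(np.arctan2(d[1],d[0])).round(2))
    for q in wb: print(' W board',W(q,zt).round(4))
    K=np.array([T(q,.07) for q in tk]); d=K[0]+K[1]-K[2]-K[3]; print('T frame c',K.mean(0).round(4),'yaw',np.degrees(np.arctan2(d[1],d[0])).round(2))
    for q in tb: print(' T board',T(q,zt).round(4))
E
python3 -c "
from m import *
o,p,_=st()
run([(88,122),(672,108),(140,331),(631,320)],[(306,468),(481,467),(261,0),(510,0),(288,240),(496,240)],[(338,165),(482,200),(265,525),(408,560)],[(235,245),(209,374),(497,307),(475,436)],p[2]-.05)
go([.5315,-.2593,.1134],-16.1)"
```

```text
W frame c [-0.0027 -0.0591  0.066 ] yaw -1.24
 W board [-0.0301  0.0228  0.0498]
 W board [0.0317 0.0228 0.0503]
 W board [-0.0318 -0.118   0.0497]
 W board [ 0.0295 -0.1181  0.0502]
 W board [-0.03   -0.0584  0.0497]
 W board [ 0.0307 -0.0583  0.0502]
T frame c [-0.0055 -0.0576  0.066 ] yaw -1.42
 T board [ 0.0277 -0.1355  0.0501]
 T board [-0.0347 -0.1332  0.0497]
 T board [ 0.0305 -0.0109  0.0502]
 T board [-0.0312 -0.0078  0.0498]
t 10.75 p [ 0.5368 -0.261   0.1363] turn [ 0.0006 -0.0082 -0.0043] shift now [-0.0057 -0.0001  0.0229] shift after turn [-0.0056 -0.0002  0.0229] F [ 0.5 -0.6 -1.2] w 0.696 q [-0.01  0.6   0.48  1.91 -0.4   0.72  0.42]
```

The board is now square but needs -3 mm in x and -2.4 mm in y. Correct, level, and lower further.

```bash
python3 -m creep '[[[0,-0.007,0,-0.003,-0.0025,0.006,0.04],[0,0,0,0,0,0.006,0.04],[0,0,0,0,0,0.003,0.04],[0,0,0,0,0,0,0.04],[0,0,0,0,0,0,0.04]]]' 60
python3 -c "
from h import *
go([.5333,-.2579,.1134],-16.1)
c=cam('wrist');save('w12.png',c,s=1.4);c=cam('top');save('t12.png',c,(320,150,450,270),5.5)"
```

```text
t: 11.17
eef_pos: [0.5352, -0.2573, 0.121]
tool_rot: [0.0, 0.99, -0.142, 0.001]
contact_force: [0.3, -0.1, -1.1]
gripper_width: 0.701
t 11.17 p [ 0.5352 -0.2573  0.121 ] turn [ 0.0002 -0.0029 -0.0039] shift now [-0.0017  0.0011  0.0076] shift after turn [-0.0017  0.0011  0.0076] F [ 0.3 -0.1 -1.1] w 0.701 q [-0.    0.62  0.46  1.92 -0.42  0.7   0.43]
```

View pics/w12.png

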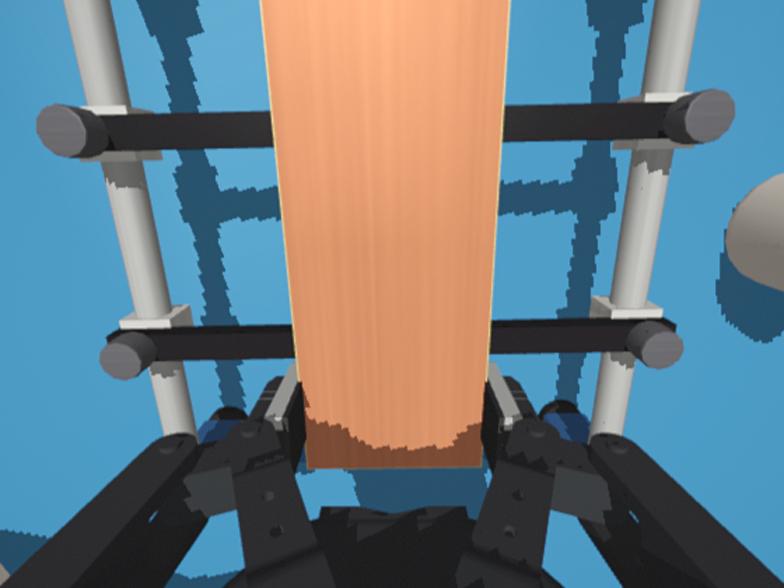

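View pics/t12.png

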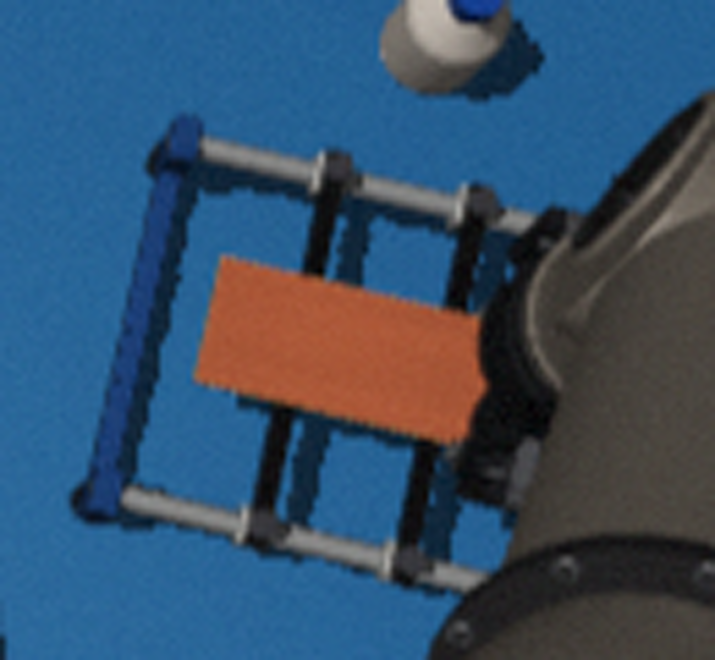

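```bash
python3 -c "
from m import *
o,p,_=st()
run([(62,131),(709,116),(125,357),(661,346)],[(306,468),(481,467),(261,0),(510,0),(288,240),(496,240)],[(338,165),(482,200),(265,525),(408,560)],[(220,256),(196,382),(480,317),(458,442)],p[2]-.05)"
```

```text
W frame c [-0.0006 -0.0559  0.0512] yaw -1.22
 W board [-0.0301  0.0229  0.0499]
 W board [0.0317 0.0226 0.0501]
 W board [-0.0318 -0.1181  0.0499]
 W board [ 0.0295 -0.1181  0.0501]
 W board [-0.03   -0.0584  0.0499]
 W board [ 0.0307 -0.0584  0.0501]
T frame c [-0.0027 -0.0545  0.0512] yaw -1.4
 T board [ 0.0272 -0.1361  0.0501]
 T board [-0.0344 -0.1331  0.0499]
 T board [ 0.0302 -0.0108  0.0501]
 T board [-0.0305 -0.0081  0.0499]
```

Aligned within about 1 mm. Lowering slowly to contact.

```bash
python3 -m creep '[[[0,-0.003,0,-0.0008,0.0006,0.003,0.04],[0,0,0,0,0,0.002,0.04],[0,0,0,0,0,0.0015,0.04]]]' 60
python3 -c "
from h import *
go([.5333,-.2579,.1134],-16.1)"
```

```text
t: 11.62
eef_pos: [0.5348, -0.2582, 0.1151]
tool_rot: [0.0, 0.99, -0.142, 0.001]
contact_force: [0.1, -0.1, 0.2]
gripper_width: 0.699
t 11.62 p [ 0.5348 -0.2582  0.1151] turn [ 0.0004 -0.0016 -0.0041] shift now [-0.0015  0.0001  0.0017] shift after turn [-0.0015  0.0001  0.0017] F [ 0.1 -0.1  0.2] w 0.699 q [ 0.    0.63  0.46  1.92 -0.42  0.69  0.43]
```

```bash
python3 -m creep '[[[0,0,0,0,0,0.001,0.04],[0,0,0,0,0,0.001,0.04]]]' 60
python3 -c "
from h import *
go([.5333,-.2579,.1134],-16.1)"; python3 -m creep '[[[0,0,0,0,0,0.001,0.04]]]' 60
```

```text
t: 11.78
eef_pos: [0.5347, -0.2582, 0.1129]
tool_rot: [0.0, 0.99, -0.142, 0.001]
contact_force: [-2.1, 1.0, 8.5]
gripper_width: 0.701
t 11.78 p [ 0.5347 -0.2582  0.1129] turn [ 0.0002 -0.0014 -0.0042] shift now [-0.0015  0.0001 -0.0005] shift after turn [-0.0015  0.0001 -0.0005] F [-2.1  1.   8.5] w 0.701 q [ 0.01  0.63  0.46  1.92 -0.42  0.69  0.43]
t: 11.87
eef_pos: [0.5347, -0.2583, 0.1125]
tool_rot: [-0.0, 0.99, -0.142, 0.001]
contact_force: [-4.0, 2.3, 13.7]
gripper_width: 0.701
```

Contact made at z = 0.1129. Relax the press, then open.

```bash
python3 -m creep '[[[0,0,0,0,0,-0.0003,0.04],[0,0,0,0,0,0,0.04],[0,0,0,0,0,0,0.04]]]' 20
python3 -c "
from h import *
go([.5333,-.2579,.1134],-16.1)
c=cam('scene');save('s13.png',c,(180,90,320,195),5.6)"
```

```text
t: 12.12
eef_pos: [0.5349, -0.2585, 0.1135]
tool_rot: [-0.0, 0.99, -0.142, 0.001]
contact_force: [0.5, -0.0, -0.1]
gripper_width: 0.697
t 12.12 p [ 0.5349 -0.2585  0.1135] turn [-0.0009 -0.0018 -0.0046] shift now [-0.0017 -0.0001  0.0001] shift after turn [-0.0017 -0.0001  0.0001] F [ 0.5 -0.  -0.1] w 0.697 q [ 0.01  0.63  0.46  1.92 -0.42  0.69  0.43]
```

View pics/s13.png

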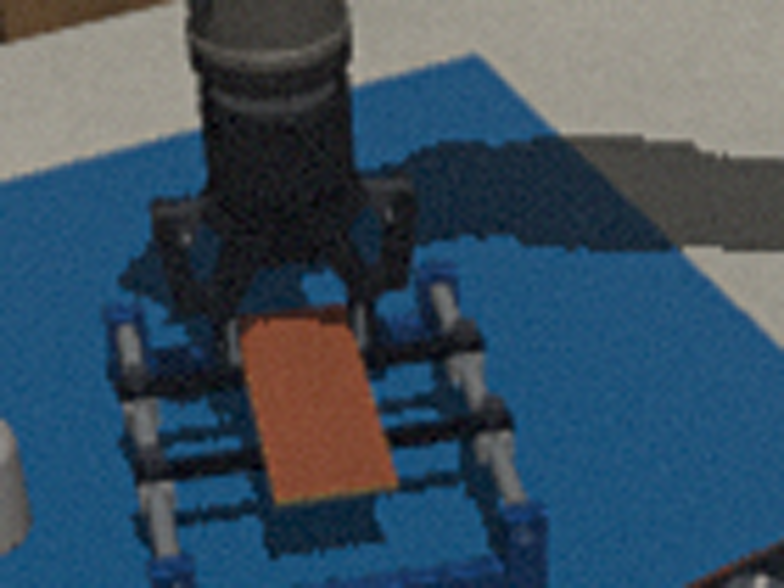

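The board lies over both bars. Opening slowly.

```bash
python3 -m creep '[[[0,0,0,0,0,0.0003,0.061],[0,0,0,0,0,0,0.063],[0,0,0,0,0,0,0.066],[0,0,0,0,0,0,0.07],[0,0,0,0,0,0,0.078],[0,0,0,0,0,0,0.0854],[0,0,0,0,0,0,0.0854],[0,0,0,0,0,0,0.0854]]]' 20
python3 -c "
from h import *
go([.5333,-.2579,.1134],-16.1)
c=cam('wrist');save('w14.png',c,s=1.4)"
```

```text
t: 12.83
eef_pos: [0.5349, -0.2584, 0.1126]
tool_rot: [-0.0, 0.99, -0.142, 0.001]
contact_force: [1.5, -0.2, 1.0]
gripper_width: 0.999
t 12.83 p [ 0.5349 -0.2584  0.1126] turn [-0.0007 -0.0016 -0.0045] shift now [-0.0017 -0.     -0.0008] shift after turn [-0.0017 -0.     -0.0008] F [ 1.5 -0.2  1. ] w 0.999 q [ 0.01  0.63  0.46  1.92 -0.42  0.69  0.43]
```

View pics/w14.png

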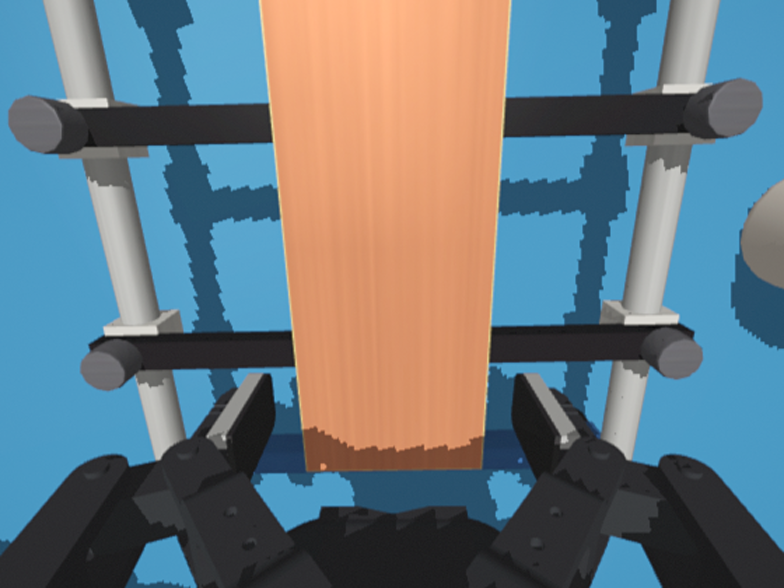

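Released; the fingers are open clear of both edges. Raise straight up, then move away for a look.

```bash
python3 -m creep '[[[0,0,0,0,0,-0.006,0.0854],[0,0,0,0,0,-0.012,0.0854],[0,0,0,0,0,-0.02,0.0854],[0,0,0,0,0,-0.03,0.0854],[0,0,0,0,0,-0.035,0.0854],[0,0,0,0,0,-0.035,0.0854],[0,0,0,0,0.03,-0.02,0.0854],[0,0,0,0,0.04,0,0.0854],[0,0,0,0,0.04,0,0.0854],[0,0,0,-0.01,0.04,0,0.0854],[0,0,0,0,0,0,0.0854]]]' 20
python3 -c "
from h import *
go([.5333,-.2579,.1134],-16.1)
c=cam('wrist');save('w15.png',c,s=1.4);c=cam('top');save('t15.png',c,(320,150,450,270),5.5);save('t15f.png',c,s=1.4)
c=cam('scene');save('s15.png',c,(150,90,350,240),4)"
```

```text
t: 13.8
eef_pos: [0.483, -0.4027, 0.2895]
tool_rot: [0.001, 0.99, -0.138, 0.004]
contact_force: [-1.8, -1.2, -0.1]
gripper_width: 1.002
t 13.8 p [ 0.483  -0.4027  0.2895] turn [ 0.0015 -0.0083  0.0042] shift now [ 0.0074 -0.1533  0.1759] shift after turn [ 0.0082 -0.153   0.1761] F [-1.8 -1.2 -0.1] w 1.002 q [ 0.16  0.46  0.61  1.72 -0.3   1.04  0.59]
```

View pics/t15.png

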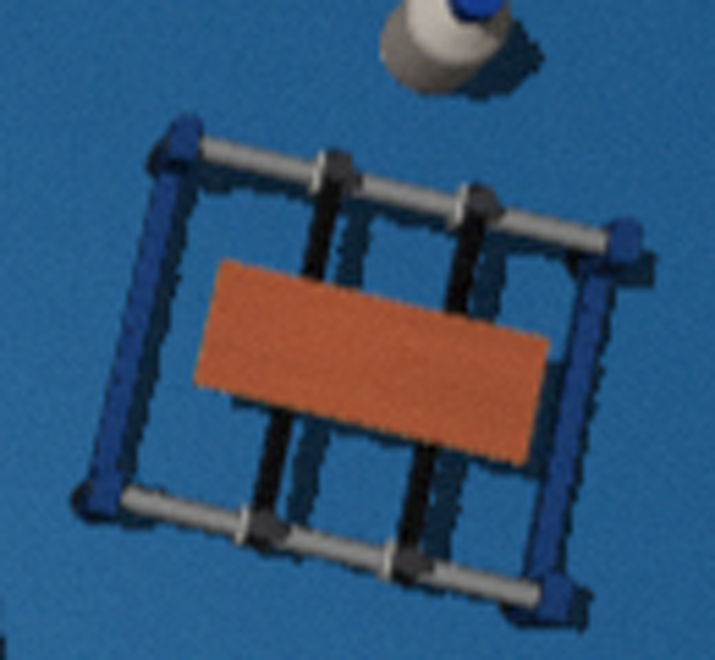

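View pics/t15f.png

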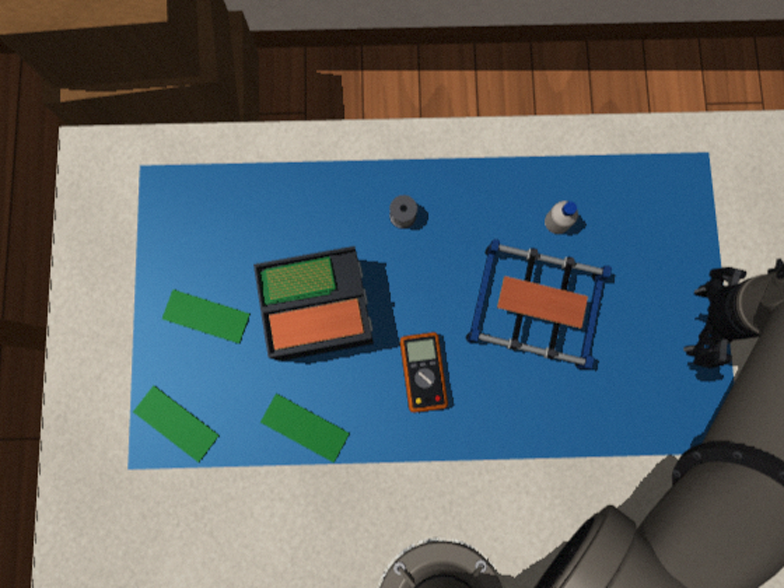

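View pics/s15.png

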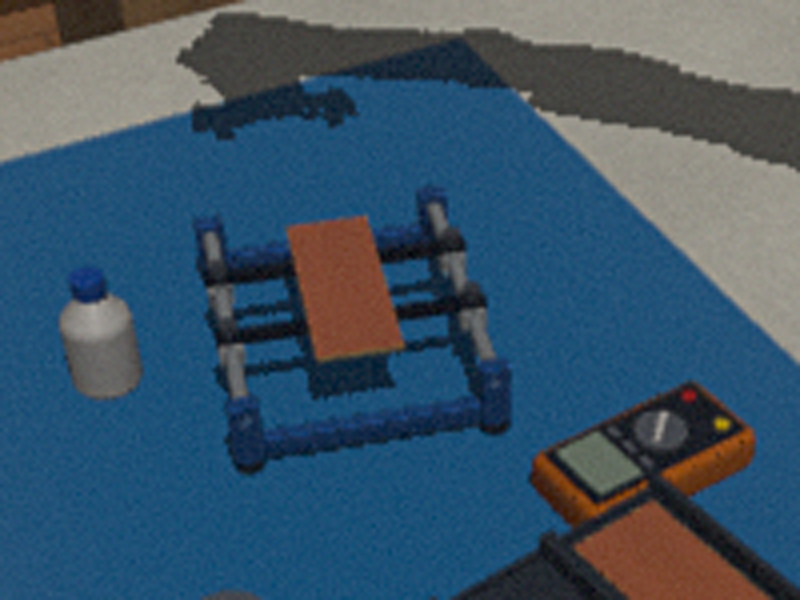

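View pics/w15.png

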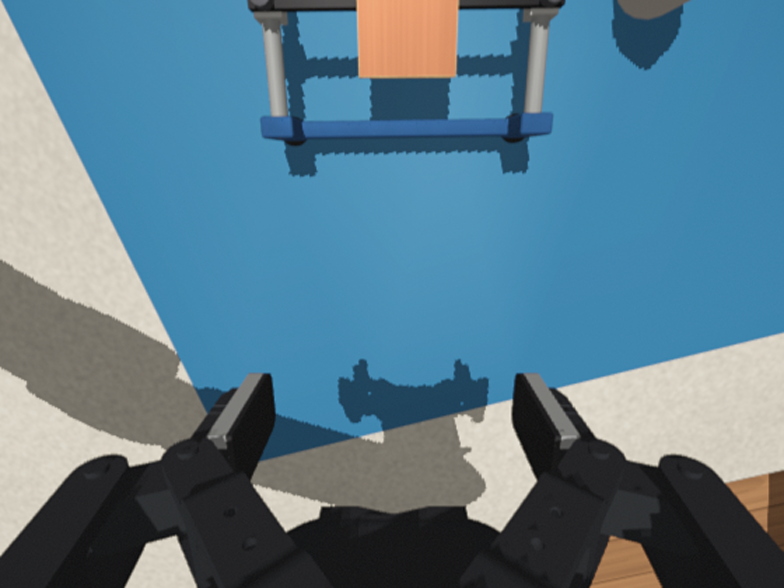

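The board lies across both bars, with corners at (220,260), (549,339), (524,465) and (195,385) in the top crop. Everything else is where it was, and the other boards are in the tray. A final measurement of the placement:

```bash
python3 - <<'E'
from h import *
t=cam('top')
g=lambda u,v:(320+(u+.5)/5.5-.5,150+(v+.5)/5.5-.5)
B=np.array([px(t,*g(u,v),.0632) for u,v in [(220,260),(549,339),(524,465),(195,385)]])[:,:2]
K=np.array([px(t,*g(u,v),.07) for u,v in [(338,165),(482,200),(408,561),(265,526)]])[:,:2]
bx=B[1]+B[2]-B[0]-B[3]; kx=K[1]+K[2]-K[0]-K[3]; ky=K[0]+K[1]-K[2]-K[3]; ky/=np.linalg.norm(ky)
a=lambda v:np.degrees(np.arctan2(v[1],v[0]))
d=B.mean(0)-K.mean(0); kx=np.array([ky[1],-ky[0]]); 
print('centre off mm along bars',1e3*d@ky,'across',1e3*d@kx,'yaw board',a(bx),'bars',a(ky), 'sq',a(bx)-a(ky))
for n in ('scene','top'):
  c=cam(n)
  hsv=cv2.cvtColor(c['color'],cv2.COLOR_RGB2HSV); m=(hsv[...,0]<14)&(hsv[...,1]>110)&(hsv[...,2]>60)
  P=np.array([px(c,u,v) for v,u in zip(*np.where(m)) if c['range_z'][v,u]>0]); 
  P=P[(np.linalg.norm(P[:,:2]-B.mean(0),axis=1)<.09)&(P[:,2]>.04)&(P[:,2]<.09)]; C=P-P.mean(0)
  s=np.linalg.lstsq(np.c_[C[:,:2],np.ones(len(C))],C[:,2],rcond=None)[0]; print(n,len(P),P.mean(0).round(4),'slope',s[:2].round(4))
E
```

```text
centre off mm along bars 0.7365612744901268 across 0.6280606417868738 yaw board -105.29176271499512 bars -14.899494109467321 sq -90.39226860552779
scene 690 [ 0.5501 -0.1994  0.0638] slope [0.0047 0.0009]
top 1415 [ 0.5481 -0.2056  0.0623] slope [-0.0034  0.0011]
```

Within 1 mm and 0.4° of target, and flat. Handing in.

```bash
python3 -c "
from station import hand_in
print(hand_in())"
```

```text
the job is handed in; nothing more can be done
None
```

The top board now lies across the two black bars, and I handed the job in at about 14 s of the 51 s allowed.

**What I did:** I pressed on the board with closed fingertips and dragged it over the lip until it overhung by about 54 mm. I then gripped the overhanging end by its side edges, lifted it off, turned it over the frame and lowered it until it touched. I let go slowly and moved the gripper clear.

**Last checks (top view):**

| Check | Result |
|---|---|
| Centre along the bars | about 0.7 mm off |
| Centre across the bars | about 0.6 mm off |
| Square to the bars | within about 0.4° |
| Height of the board's top | 0.062–0.064 m measured, 0.0632 m expected |
| Tilt (both fixed cameras) | under 0.3° |

- **The rest of the bench:** Copper board is still visible in the tray behind the lip. In the pictures, the spool, meter, bottle and green boards are where they started.
- **First drag attempt:** The fingertips slid without moving the board because the downward press had faded. I fixed this by renewing the press in each step.
- **Camera disagreement:** While I was lining up the placement, the top and wrist cameras differed by up to about 2.8 mm in absolute position, so I aligned the board to the bars within each camera's own view.

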